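# Close the oil strainer housing

## Robot

A 7-joint arm with a two-finger parallel gripper is mounted at the origin on the work surface. World frame = base frame: x ahead of the robot, y to its left, z up, the work surface at z = 0. Lengths are in m, angles in rad, forces in N, time in s.
With the tool pointing down it reaches from about 0.4 to 0.85 m from the base axis. Payload 10.4 kg.
Tool frame: the origin (TCP) lies at the very end of the fingers, on their centre line; the grasp point (between the pads) lies 19 mm behind it; y points along the fingers, x is the direction in which the jaws open and shut, and the axes are right-handed (so a half turn about y gives the same grasp; the last joint's range is limited). The gripper opens to 87 mm and grips with 3 to 60 N. Pads are 19 mm wide; open, the fingers measure 117 mm over their backs; the gripper's body (75 mm by 190 mm) begins 51 mm behind the grasp point.
Start: joints at [-1.134, 0.332, -0.065, 1.46, 0.022, 1.35, -0.088], TCP at [0.277, 0.56, 0.223] pointing down, gripper open.
Joint ranges: [-2.6, 2.6], [-0.5, 2.12], [-1.47, 1.34], [0.16, 2.42], [-1.27, 4.41], [0.06, 2.06], [-2.6, 2.6]. Speed limits (rad/s): [2.22, 2.22, 2.79, 2.79, 3.14, 3.14, 3.14].

## Interface

Orientations are given as a unit quaternion [x, y, z, w].
In Python, from bench import readout, vision, r gives the robot as it stands.
- The arm moves only by the tool arm_command, never from a script. Its argument "targets" is a list that holds one entry, the list of rows, each a list of 6 numbers: the shift along the tool's x, y, z in m, then the turn, a rotation vector about the tool's x, y, z in degrees. A call has 1 to 12 rows; each row shifts and turns the commanded pose from where the row before left it, along the tool's axes as they then stand; what a row does not reach is not made up. A row lasts 1/12 s, in which the tool goes at most 41.7 mm and 7.16 degrees, less where a joint would pass 70% of its speed; a pose out of reach is approached as far as the arm can. A call is refused whole if a number of a shift passes 0.0417 or a number of a turn 7.16, either way. A call with a gripper value outside its range is refused whole. "hand" is the opening, from 0 (shut) to 1 (fully open), set as the call begins (left out, the last holds). The fingers move at their own pace and stop on an object; "grip_force" is the grip in N (left out, the last holds). Time passes only in rows, so rows that do not move let the fingers close. It gives the time, the measured TCP pose, the force and the opening at its end, in the units of the state.
- readout.read_state(): the state, without advancing time (a new reading comes with each control period).
- vision.camera(name): name is "scene" or "top"; returns a dict with "pixels" (480x640x3 uint8, blue, green, red), "fovy" (degrees; the focal length in pixels is half the picture's height over the tangent of half this angle, whatever the lens; pixels are square), "cx", "cy" (the principal point, pixels), "R" (3x3) and "t" (3): a world point X has camera coordinates R X + t. Camera axes: x right, y down, z forward; pixel columns grow to the right and rows downward; lengths in m; the calibration is good to about 2 mm. A picture is of the moment at which its call begins. There is no depth.
- r.close_job(): hands the job in, once; it reports no verdict.
The state is a dict: "time": time; "joint_positions": joint angles; "joint_vel": joint speeds; "joint_torque": joint torques, N m; "ee_pos": TCP position; "eef_rot": TCP orientation; "ft_force": force on the tool from outside, world axes, zero at the start; "torque": the same for the moment, N m; "width": finger opening in m.
Only numpy, scipy, OpenCV 4.12 (cv2) and the standard library are available. Lean on these libraries where they do the work, as an engineer would, in place of code of your own. Each camera call takes 0.05 s, during which the arm holds its last target.

## Task

Close the blue oil strainer housing on the bench: set the strainer disc into its mouth by its red grip until it lies level on the seat (do not drop it in), let go of it, then put the metal ring over it and screw it on clockwise until it comes up against its stop, so that the disc is clamped. Work gently by feel, without forcing or ramming the parts, leave the other parts on the bench alone, and let go at the end.

Things in the scene. Friction and masses are not known exactly. Their poses are not given: they have to be found in the camera images.
- mouth (a point): centre of the rim of the strainer housing's mouth, 100 mm above the bench; z up, x and y are the housing's. A plain metal neck, 40 mm across outside, open at the top, 35 mm bore, rises 40 mm from the top of the blue drum. With the ring's tabs sitting on top of the thread bars the ring's underside is at most 10.5 mm below the rim
- housing: strainer housing, fixed upright on the bench; origin on the bench under its axis. Dark foot 110 mm square, 12 mm thick; blue drum 80 mm across up to 60 mm height; then the neck up to 100 mm (see mouth). Its outlet stub (34 mm across, 36 mm above the bench) points along +x and ends 66 mm from the axis
- seat_rest (a point): centre of the black sprung seat inside the bore, 6 mm below the rim; axes as the mouth's. The disc lies on it. It begins to give at 5 N and then yields 1 mm per 2.5 N, at most 5 mm. With the disc resting on it, the disc's underside is 6 mm below the rim and the disc's flat top 3 mm above the rim
- thread_axis (a point): on the housing's axis 10 mm below the rim; housing axes. Brass thread round the neck: 3 alike bars of 4 mm round rod (48 mm across), 72 deg each. Clockwise from above a bar's centre line falls from 7.5 to 12.2 mm below the rim, then turns down as a stop. Gaps 48 deg wide; middles at 96, 216, 336 deg anticlockwise from +x, all shifted by an unknown fixed angle up to 30 deg either way: look or feel
- disc_center (a point): loose strainer disc, about 60 g, flat on the bench at first: steel, 33 mm across, 9 mm thick, a row of dark holes; on it an upright red grip block, 14 mm along the disc's x, 12 mm along its y, 22 mm high (31 mm in all). The point is on the axis, 15.5 mm above the underside; z up. It fits the bore with 1 mm to spare all round
- disc: the strainer disc again; origin at the centre of its underside, axes as disc_center
- ring_center (a point): loose metal ring, about 110 g, flat on the bench, open side down: 59 mm across, 23 mm tall; its top is a 4 mm flange with a 24 mm hole (the red grip passes through, the flange bears on the disc). Two flat black grip pads, 24 mm wide, 19 mm tall, at its +y and -y sides, 62 mm over both, start 2 mm above the underside. The point is on the axis 11.5 mm above the underside; z up
- ring_tabs (a point): on the ring's axis 2.5 mm above its underside; ring axes. Here three tabs stand inwards, each 20 deg wide and 5 mm tall, at 0, 120 and 240 deg from the ring's +x; 42.4 mm across between them, the inside above them is 50.4 mm across. The tabs pass down through the thread's gaps (about 9 deg to spare each way) and then turn under the bars
- ring: the ring; origin at its underside's centre. Tabs in the gaps, it drops until the flange lies on the seated disc, underside 16 mm below the rim. Turned clockwise from there (about 80 deg in all) it is free for the first half, then the bars draw it down 2 mm against the spring till the tabs strike the stops: underside about 18.3 mm below the rim, disc held with 10 N. Friction keeps it there
- piston: bystander: aluminium piston, 72 mm across, 50 mm tall, standing; origin at the centre of its underside
- wrench: bystander: steel wrench 170 mm long lying flat; origin at its middle, underside
- socket: bystander: steel socket 28 mm across, 40 mm tall, standing; origin at the centre of its underside
Mind the look-alikes: they are no part of the job. Leave any orange or pink look-alike of the ring alone.

How it is judged:
On the way, in this order (a step that is already met when the one before it is completed fails the run):
1. the disc lies level on the seat in the mouth, let go, with the ring still away (horizontal distance between disc and mouth below 0.003 m and z of disc in the frame of mouth below -0.004 m and angle between disc's own z axis and vertical below 0.08 rad and contact force between the fingers and disc below 0.1 N and horizontal distance between ring and mouth above 0.06 m), for 0.2 s.
2. the ring is over the neck with its tabs dropped into the thread's gaps (horizontal distance between ring and mouth below 0.004 m and z of ring in the frame of mouth below -0.0125 m), for 0.1 s.
At the end, for the whole second after the job is handed in: the disc sits in the mouth, centred to 3 mm and pressed at least 1.2 mm down on its sprung seat by the ring (over 5 N between them); the ring is on the neck, level to 0.08 rad, screwed down so that its underside is at least 17.6 mm below the rim, and at rest (horizontal distance between disc and mouth below 0.003 m and z of disc in the frame of mouth below -0.0072 m and horizontal distance between ring and mouth below 0.004 m and z of ring in the frame of mouth below -0.0176 m and angle between ring's own z axis and vertical below 0.08 rad and contact force between ring and disc above 5 N and linear speed of ring below 0.02 m/s); the robot touches nothing.
It fails at once if the disc rammed into the housing with over 45 N (contact force between disc and housing above 45 N).
It fails at once if the ring forced against the housing or thread with over 70 N (contact force between ring and housing above 70 N).
It fails at once if the disc dropped into the mouth from above (horizontal distance between disc and mouth below 0.012 m and z of disc in the frame of mouth above 0.008 m and contact force between the fingers and disc below 0.02 N).
It fails at once if the piston, wrench or socket moved by over 30 mm (distance of any of piston, wrench, socket from where it was at the start of the episode above 0.03 m).
It also fails if it takes over 72 s, if anything falls off the work surface, if the arm or the gripper's body presses on something with over 40 N, if the wrist force passes 120 N, or if a joint passes its speed limit or range.

## Working session

There is one attempt and no reset: what is moved stays moved. The work goes in short steps, Python scripts to look and compute and a tool call to move; the robot and the scene stay as the last step left them, time stands still between calls to the robot, and variables do not carry over. Pictures are saved under pics/ and viewed, and the job is handed in when it is done.

Besides the shell and the picture viewer there is one more tool, called after ">>>" in YAML: its name, and indented under it one key for each argument. arm_command: Moves the arm, as the interface text tells. Its arguments: {"type":"object","properties":{"targets":{"type":"array","items":{"type":"array","items":{"type":"array","items":{"type":"number"}}}},"hand":{"type":"number"},"grip_force":{"type":"number"}},"required":["targets"]}

```bash
mkdir -p pics; ls; cat > h.py <<'E'
import numpy as np, cv2
from bench import readout, vision, r
def cam(n):
    c=vision.camera(n); c['pixels']=np.ascontiguousarray(c['pixels']); c['R']=np.array(c['R']); c['t']=np.array(c['t'])
    c['f']=240/np.tan(np.radians(c['fovy'])/2); return c
def ray(c,u,v):
    d=np.array([(u-c['cx'])/c['f'],(v-c['cy'])/c['f'],1]); o=-c['R'].T@c['t']; return o,c['R'].T@d
def onz(c,u,v,z):
    o,d=ray(c,u,v); return o+d*(z-o[2])/d[2]
def proj(c,X):
    p=c['R']@np.array(X)+c['t']; return np.array([c['cx']+c['f']*p[0]/p[2], c['cy']+c['f']*p[1]/p[2]])
E
python3 - <<'E'
from h import *
s=readout.read_state()
print({k:np.round(v,4).tolist() for k,v in s.items()})
for n in('scene','top'):
    c=cam(n); cv2.imwrite(f'pics/{n}0.png',c['pixels']); print(n,c['pixels'].shape,c['fovy'],c['cx'],c['cy'],(-c['R'].T@c['t']).round(3),c['R'].round(3).tolist(), [k for k in c])
E
```

```text
pics
{'time': 0.0, 'joint_positions': [-1.1336, 0.3329, -0.0647, 1.461, 0.0216, 1.3499, -0.0885], 'joint_vel': [0.0005, -0.001, -0.0007, -0.0, -0.0004, 0.0024, 0.0017], 'joint_torque': [-0.0006, -62.3259, 0.024, -38.9886, -0.0614, 0.0401, 0.0002], 'ee_pos': [0.2772, 0.5597, 0.2217], 'eef_rot': [0.6011, 0.3725, -0.3733, -0.6005], 'ft_force': [-0.6099, -0.1846, -0.0208], 'torque': [-0.0061, -0.0049, 0.0077], 'width': 0.0871}
scene (480, 640, 3) 43.76180209575461 315.3229449445502 240.73553251940103 [ 1.125 -0.028  0.917] [[-0.035, 0.999, 0.004], [0.833, 0.032, -0.552], [-0.552, -0.016, -0.834]] ['pixels', 'fovy', 'cx', 'cy', 'R', 't', 'f']
top (480, 640, 3) 45.09016360479534 312.29857559426597 234.1258283630122 [ 0.516 -0.051  1.295] [[0.008, -1.0, 0.006], [-0.998, -0.008, -0.056], [0.056, -0.005, -0.998]] ['pixels', 'fovy', 'cx', 'cy', 'R', 't', 'f']
```

View pics/scene0.png

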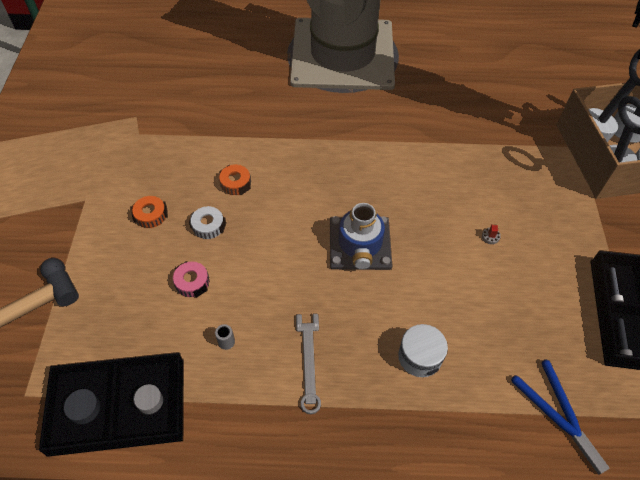

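View pics/top0.png

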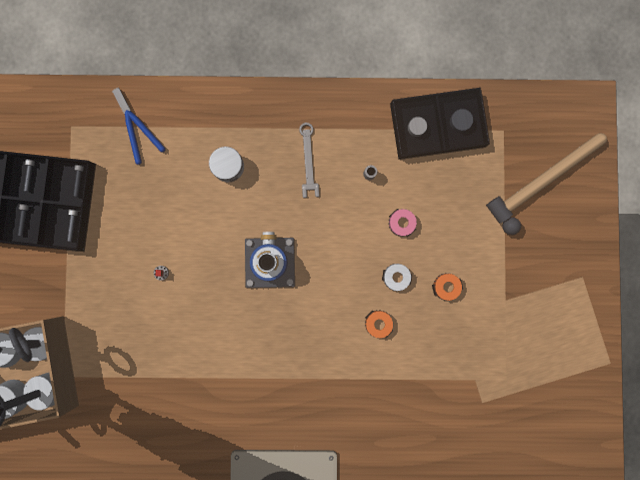

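The ring candidates in the top view are grey (398,277), orange (379,324) and (448,287), and pink (403,222). The grey metal one fits the description. The red-gripped disc is at (161,273) and the housing at (267,262). I'll check all three in enlarged crops.

```bash
python3 - <<'E'
from h import *
def crop(n,u,v,h=24,s=260):
    im=cv2.imread(f'pics/{n}0.png'); return cv2.resize(im[v-h:v+h,u-h:u+h],(s,s),interpolation=cv2.INTER_CUBIC)
a=np.hstack([crop('top',398,277),crop('top',161,273),crop('top',267,255,28)])
b=np.hstack([crop('scene',208,222),crop('scene',492,235),crop('scene',362,232,34)])
cv2.imwrite('pics/crops0.png',np.vstack([a,b]))
E
```

```text
(no output)
```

View pics/crops0.png

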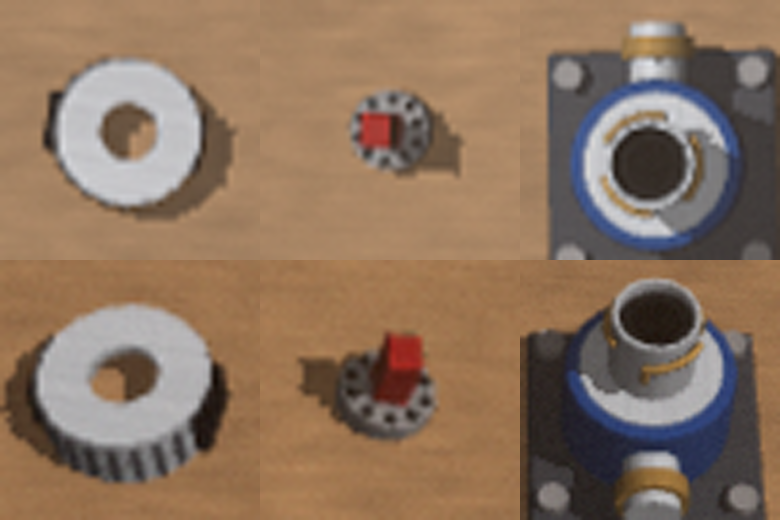

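The crops confirm the grey ring with two black pads (top view, left and right sides), the disc with its red block, and the brass bars around the neck. Next I'll measure these.

```bash
python3 - <<'E'
from h import *
def big(m,u,v,h):
    k=np.zeros_like(m); k[v-h:v+h,u-h:u+h]=m[v-h:v+h,u-h:u+h]
    cs,_=cv2.findContours(k,cv2.RETR_EXTERNAL,cv2.CHAIN_APPROX_NONE); return max(cs,key=cv2.contourArea)
np.set_printoptions(precision=4,suppress=True)
for n,ru,rv,du,dv,hu,hv in(('top',398,277,161,273,267,262),('scene',208,222,492,235,363,214)):
    c=cam(n); hsv=cv2.cvtColor(c['pixels'],cv2.COLOR_BGR2HSV); H,S,V=[hsv[...,i].astype(int) for i in range(3)]
    # ring top: bright & low sat
    m=((S<40)&(V>150)).astype(np.uint8)*255
    k=big(m,ru,rv,26); e=cv2.fitEllipse(k); P=np.array([onz(c,*q[0],.023) for q in k])
    (cc,rad)=cv2.minEnclosingCircle(P[:,:2].astype(np.float32)); 
    A=np.c_[2*P[:,:2],np.ones(len(P))]; sol=np.linalg.lstsq(A,(P[:,:2]**2).sum(1),rcond=None)[0]
    print(n,'ring',e,onz(c,*e[0],.023),'circ',sol[:2],np.sqrt(sol[2]+sol[0]**2+sol[1]**2))
    # dark pads
    b=(V<45); ys,xs=np.nonzero(b[rv-26:rv+26,ru-26:ru+26]); 
    pts=np.array([onz(c,x+ru-26,y+rv-26,.021) for x,y in zip(xs,ys)])[:,:2]-onz(c,*e[0],.023)[:2]
    a=np.degrees(np.arctan2(pts[:,1],pts[:,0])); rr=np.hypot(*pts.T)
    for lo,hi in((20,160),(-160,-20)):
        q=(a>lo)&(a<hi)&(rr>.025)&(rr<.036); print('  pad',q.sum(),np.median(a[q]) if q.any() else 0, pts[q].mean(0), np.sort(a[q])[[2,-3]])
    # red
    m=(((H<8)|(H>172))&(S>150)&(V>60)).astype(np.uint8)*255
    k=big(m,du,dv,16); rc=cv2.minAreaRect(k); M=cv2.moments(k); g=(M['m10']/M['m00'],M['m01']/M['m00'])
    print(' red',rc,g,onz(c,*g,.031),onz(c,*g,.02))
    print('  boxtop',[onz(c,*q,.031)[:2] for q in cv2.boxPoints(rc)])
    # disc ellipse: non wood non red? blue drum
    m=((H>100)&(H<130)&(S>100)).astype(np.uint8)*255
    k=big(m,hu,hv+5,45); k=cv2.convexHull(k); e=cv2.fitEllipse(k); print(' blue',e,onz(c,*e[0],.06))
    # bore dark
    m=((V<70)&(S<140)).astype(np.uint8)*255
    k=big(m,hu,hv,12); e=cv2.fitEllipse(k); print(' bore',e,onz(c,*e[0],.1),onz(c,*e[0],.094))
E
```

```text
top ring ((397.3090515136719, 276.8504638671875), (25.4271183013916, 26.126161575317383), 5.277647018432617) [ 0.4952 -0.2453  0.023 ] circ [ 0.4952 -0.2453] 0.028265006572926653Traceback (most recent call last):
  File "<stdin>", line 19, in <module>
IndexError: index 2 is out of bounds for axis 0 with size 1
```

```bash
python3 - <<'E'
from h import *
def big(m,u,v,h):
    k=np.zeros_like(m); k[v-h:v+h,u-h:u+h]=m[v-h:v+h,u-h:u+h]
    cs,_=cv2.findContours(k,cv2.RETR_EXTERNAL,cv2.CHAIN_APPROX_NONE); return max(cs,key=cv2.contourArea)
np.set_printoptions(precision=4,suppress=True)
for n,ru,rv,du,dv,hu,hv in(('top',398,277,161,273,267,262),('scene',208,222,492,235,363,214)):
    c=cam(n); hsv=cv2.cvtColor(c['pixels'],cv2.COLOR_BGR2HSV); H,S,V=[hsv[...,i].astype(int) for i in range(3)]
    m=((S<40)&(V>150)).astype(np.uint8)*255
    k=big(m,ru,rv,26); e=cv2.fitEllipse(k); R0=onz(c,*e[0],.023); print(n,'ring',e,R0)
    b=(V<50); ys,xs=np.nonzero(b[rv-26:rv+26,ru-26:ru+26]); 
    pts=np.array([onz(c,x+ru-26,y+rv-26,.02) for x,y in zip(xs,ys)])[:,:2]-R0[:2]
    for p in pts[np.hypot(*pts.T)>.02]: print('   ',p,np.hypot(*p).round(4),np.degrees(np.arctan2(p[1],p[0])).round(0)) if n=='top' else 0
    m=(((H<8)|(H>172))&(S>150)&(V>60)).astype(np.uint8)*255
    k=big(m,du,dv,16); rc=cv2.minAreaRect(k); M=cv2.moments(k); g=(M['m10']/M['m00'],M['m01']/M['m00'])
    print(' red',rc,g,onz(c,*g,.031),onz(c,*g,.02))
    m=((H>100)&(H<130)&(S>100)).astype(np.uint8)*255
    k=big(m,hu,hv+5,45); k=cv2.convexHull(k); e=cv2.fitEllipse(k); print(' blue',e,onz(c,*e[0],.06))
    m=((V<70)&(S<140)).astype(np.uint8)*255
    k=big(m,hu,hv,12); e=cv2.fitEllipse(k); print(' bore',e,onz(c,*e[0],.1),onz(c,*e[0],.094))
def crop(n,u,v,h=24,s=260):
    im=cv2.imread(f'pics/{n}0.png'); return cv2.resize(im[v-h:v+h,u-h:u+h],(s,s),interpolation=cv2.INTER_NEAREST)
cv2.imwrite('pics/crops1.png',np.vstack([np.hstack([crop('top',398,277,20,390),crop('top',267,262,17,390)]),np.hstack([crop('top',161,273,12,390),crop('scene',492,235,14,390)])])[:600*2:1][:780])
im=cv2.imread('pics/crops1.png'); cv2.imwrite('pics/crops1.png',cv2.resize(im,(600,600)))
E
```

```text
top ring ((397.3230285644531, 276.8641357421875), (25.453838348388672, 26.139440536499023), 1.8665152788162231) [ 0.4951 -0.2453  0.023 ]
    [0.0148 0.0289] 0.0325 63.0
    [0.0082 0.0311] 0.0322 75.0
    [0.006  0.0311] 0.0317 79.0
 red ((157.5, 272.5), (5.0, 5.0), 90.0) (157.98333333333332, 272.475) [0.5006 0.2779 0.031 ] [0.5005 0.2808 0.02  ]
 blue ((267.5567932128906, 262.0030212402344), (35.89628219604492, 36.24175262451172), 38.01544189453125) [0.5251 0.0374 0.06  ]
 bore ((266.1637268066406, 261.8521728515625), (14.227062225341797, 14.659760475158691), 50.75616455078125) [0.5251 0.0375 0.1   ] [0.5252 0.0379 0.094 ]
scene ring ((206.40869140625, 218.8922882080078), (24.433130264282227, 30.906307220458984), 80.0727310180664) [ 0.493 -0.247  0.023]
 red ((493.0, 230.5), (11.0, 8.0), 90.0) (493.35368956742997, 230.46055979643765) [0.5045 0.2743 0.031 ] [0.4968 0.2781 0.02  ]
 blue ((361.0879821777344, 225.25222778320312), (40.9766845703125, 61.00491714477539), 152.46372985839844) [0.5225 0.0342 0.06  ]
 bore ((363.45623779296875, 212.77407836914062), (12.882118225097656, 18.294309616088867), 90.45227813720703) [0.5247 0.0355 0.1   ] [0.5203 0.036  0.094 ]
```

View pics/crops1.png

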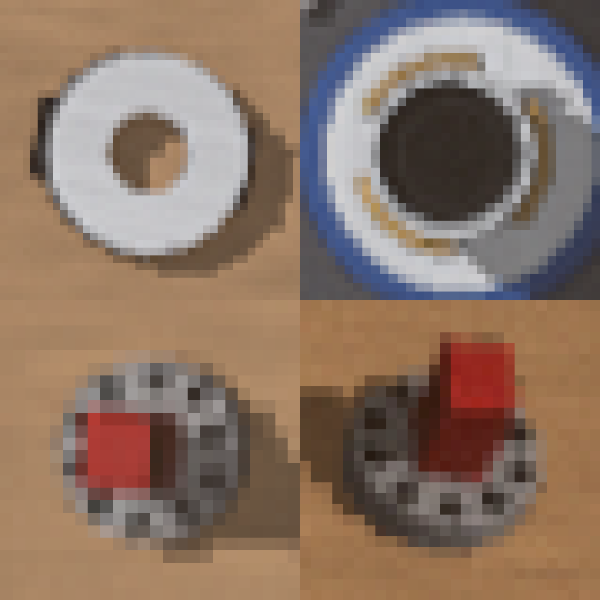

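```bash
python3 - <<'E'
from h import *
np.set_printoptions(precision=4,suppress=True)
M=np.array([.525,.0368])
c=cam('top'); im=c['pixels']; hsv=cv2.cvtColor(im,cv2.COLOR_BGR2HSV).astype(int)
out=[]
for v in range(242,282):
  for u in range(247,287):
    h,s,V=hsv[v,u]
    if 10<=h<=28 and s>70 and V>60:
        p=onz(c,u,v,.091)[:2]-M; rr=np.hypot(*p)
        if .019<rr<.028: out.append((np.degrees(np.arctan2(p[1],p[0]))%360,rr*1000,s,V))
out=np.array(sorted(out)); 
h,_=np.histogram(out[:,0],bins=72,range=(0,360)); print('5deg bins',h)
g=np.diff(out[:,0]); 
for i in np.argsort(-g)[:5]: print('gap',out[i,0],out[i+1,0],g[i],out[i,1],out[i+1,1])
print(out[[0,-1]])
# disc ellipse top
for n,u,v in(('top',161,273),('scene',492,235)):
    c=cam(n);hs=cv2.cvtColor(c['pixels'],cv2.COLOR_BGR2HSV).astype(int); 
    m=(((hs[...,1]<75)&(hs[...,2]>60)).astype(np.uint8))*255; k=np.zeros_like(m); k[v-13:v+13,u-13:u+13]=m[v-13:v+13,u-13:u+13]
    p=np.argwhere(k>0); hull=cv2.convexHull(p[:,::-1].astype(np.int32)); e=cv2.fitEllipse(hull); print(n,e,onz(c,*e[0],.009),onz(c,*e[0],.0045))
# stub brass / foot
E
```

```text
5deg bins [1 0 1 2 1 2 1 1 1 2 1 2 0 0 0 0 0 0 0 0 0 1 1 1 0 2 1 1 1 1 1 2 0 1 2 2 0
 0 0 0 0 0 0 0 0 2 1 1 1 2 1 1 1 0 1 1 1 1 2 1 1 0 0 0 0 0 0 0 0 2 1 2]
gap 176.59323018608228 226.210226386535 49.61699620045272 22.994590746894524 20.987390610350168
gap 59.30059153014768 107.79565138795657 48.49505985780889 23.87951311617739 21.299186674075038
gap 303.3898890528419 348.20992197885795 44.82003292601604 22.745159241530693 21.166856732598433
gap 140.43613290588002 148.0008099573165 7.56467705143649 21.836636947709604 22.275973201361058
gap 117.79546215058173 125.06847629217306 7.273014141591332 22.86177426278308 22.137084413231463
[[  4.8854  22.8332 113.     153.    ]
 [359.6561  22.7679 112.     153.    ]]
top ((160.5749053955078, 272.6001281738281), (14.73881721496582, 15.045429229736328), 52.20366668701172) [0.5001 0.2779 0.009 ] [0.5    0.279  0.0045]
scene ((490.74957275390625, 235.5558319091797), (15.724700927734375, 17.67018699645996), 101.42537689208984) [0.5007 0.2756 0.009 ] [0.4976 0.2771 0.0045]
```

```bash
cat >> h.py <<'E'
from scipy.spatial.transform import Rotation as Ro
def go(p,xdir_deg,show=True):
    """tool-frame shift (total) and turn to reach TCP p pointing down, tool x heading xdir_deg (world)."""
    s=readout.read_state(); R=Ro.from_quat(s['eef_rot']).as_matrix()
    a=np.radians(xdir_deg); x=np.array([np.cos(a),np.sin(a),0]); y=np.array([0,0,-1.]); z=np.cross(x,y)
    T=np.c_[x,y,z]; d=R.T@(np.array(p)-s['ee_pos']); rv=Ro.from_matrix(R.T@T).as_rotvec(degrees=True)
    print('t',s['time'],'now',np.round(s['ee_pos'],4),'xhead',round(np.degrees(np.arctan2(R[1,0],R[0,0])),2),'tilt(tool y)',R[:,1].round(4),'w',round(s['width'],4),'F',np.round(s['ft_force'],2),'q',np.round(s['joint_positions'],3))
    print(' shift mm',(d*1000).round(1),'turn deg',rv.round(2)); 
    return d,rv
E
python3 - <<'E'
from h import *
go([.5,.278,.09],90)
s=readout.read_state(); print(Ro.from_quat(s['eef_rot']).as_matrix().round(4))
go([.5,.278,.09],0)
E
```

```text
t 0.4 now [0.2773 0.5601 0.2225] xhead 63.65 tilt(tool y) [-1.e-04 -1.e-04 -1.e+00] w 0.0867 F [ 0.14 -0.58 -0.18] q [-1.134  0.332 -0.065  1.46   0.022  1.35  -0.089]
 shift mm [-153.9  132.5 -324.7] turn deg [-0.000e+00 -2.635e+01 -1.000e-02]
[[ 4.438e-01 -1.000e-04 -8.961e-01]
 [ 8.961e-01 -1.000e-04  4.438e-01]
 [-1.000e-04 -1.000e+00 -0.000e+00]]
t 0.4 now [0.2773 0.5601 0.2225] xhead 63.65 tilt(tool y) [-1.e-04 -1.e-04 -1.e+00] w 0.0867 F [ 0.14 -0.58 -0.18] q [-1.134  0.332 -0.065  1.46   0.022  1.35  -0.089]
 shift mm [-153.9  132.5 -324.7] turn deg [ 0.000e+00  6.365e+01 -1.000e-02]
```

>>> arm_command:
  targets:
    - [[-0.0128,0.009,-0.027,0,0,0],[-0.0128,0.009,-0.027,0,0,0],[-0.0128,0.009,-0.027,0,0,0],[-0.0128,0.009,-0.027,0,0,0],[-0.0128,0.009,-0.027,0,0,0],[-0.0128,0.009,-0.027,0,0,0],[-0.0128,0.009,-0.027,0,0,0],[-0.0128,0.009,-0.027,0,0,0],[-0.0128,0.009,-0.027,0,0,0],[-0.0128,0.009,-0.027,0,0,0],[-0.0128,0.009,-0.027,0,0,0],[-0.0128,0.009,-0.027,0,0,0]]
  hand: 0.5

```text
time: 1.4
ee_pos: [0.5003, 0.2775, 0.1143]
eef_rot: [-0.601, -0.373, 0.373, 0.601]
ft_force: [0.3, 0.4, 0.6]
width: 0.0437
```

>>> arm_command:
  targets:
    - [[0,0,0,0,7.07,0],[0,0,0,0,7.07,0],[0,0,0,0,7.07,0],[0,0,0,0,7.07,0],[0,0,0,0,7.07,0],[0,0,0,0,7.07,0],[0,0,0,0,7.07,0],[0,0,0,0,7.07,0],[0,0,0,0,7.07,0]]

```text
time: 2.15
ee_pos: [0.4996, 0.2788, 0.1146]
eef_rot: [-0.707, 0.002, -0.002, 0.707]
ft_force: [0.3, 0.6, 0.0]
width: 0.0439
```

```bash
python3 - <<'E'
from h import *
c=cam('scene'); print(onz(c,494.1,227.5,.031))
cv2.imwrite('pics/s1.png',c['pixels'])
go([.5004,.2775,.015],0)
E
```

```text
[0.49790553 0.27653762 0.031     ]
t 2.2 now [0.4995 0.2788 0.1146] xhead -0.85 tilt(tool y) [ 1.e-04  3.e-04 -1.e+00] w 0.0433 F [-1.04  0.24  0.48] q [-0.826  0.303  0.28   1.751 -0.093  1.101 -0.53 ]
 shift mm [ 0.9 99.6 -1.3] turn deg [-0.02 -0.85  0.  ]
```

>>> arm_command:
  targets:
    - [[0,0.011,0,0,0,0],[0,0.011,0,0,0,0],[0,0.011,0,0,0,0],[0,0.011,0,0,0,0],[0,0.011,0,0,0,0],[0,0.011,0,0,0,0],[0,0.011,0,0,0,0],[0,0.011,0,0,0,0],[0,0.008,0,0,0,0],[0,0.004,0,0,0,0],[0,0,0,0,0,0]]

```text
time: 3.12
ee_pos: [0.4991, 0.2784, 0.0135]
eef_rot: [0.707, -0.0, -0.001, -0.707]
ft_force: [0.4, -0.3, -0.4]
width: 0.0435
```

>>> arm_command:
  targets:
    - [[0,0,0,0,0,0],[0,0,0,0,0,0],[0,0,0,0,0,0],[0,0,0,0,0,0],[0,0,0,0,0,0]]
  hand: 0
  grip_force: 4

```text
time: 3.53
ee_pos: [0.4997, 0.2789, 0.0149]
eef_rot: [-0.707, -0.0, -0.0, 0.707]
ft_force: [-0.0, -0.8, -0.5]
width: 0.018
```

```bash
python3 - <<'E'
from h import *
c=cam('scene')
cv2.imwrite('pics/s2.png',cv2.resize(c['pixels'][170:290,430:590],(800,600),interpolation=cv2.INTER_CUBIC))
go([.5004,.2775,.015],0)
E
```

```text
t 3.5833 now [0.4998 0.2788 0.0149] xhead 0.02 tilt(tool y) [ 6.e-04  5.e-04 -1.e+00] w 0.0145 F [-0.06  0.58  1.64] q [-0.803  0.429  0.257  1.823 -0.135  0.906 -0.484]
 shift mm [ 0.6 -0.1 -1.3] turn deg [-0.03  0.02  0.03]
```

View pics/s2.png

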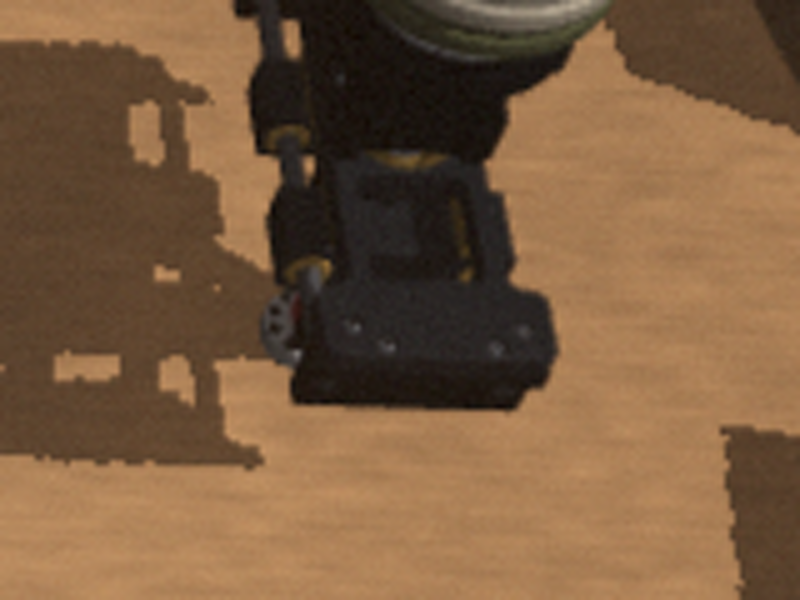

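>>> arm_command:
  targets:
    - [[0,0,0,0,0,0],[0,0,0,0,0,0]]

```text
time: 3.75
ee_pos: [0.4997, 0.2789, 0.0149]
eef_rot: [-0.707, -0.0, 0.0, 0.707]
ft_force: [-0.4, 0.1, 2.9]
width: 0.014
```

>>> arm_command:
  targets:
    - [[0,0,0,0,0,0],[0,0,0,0,0,0],[0,0,0,0,0,0],[0,0,0,0,-5,0],[0,0,0,0,-7,0],[0,0,0,0,-7,0],[0,0,0,0,-7,0],[0,0,0,0,-7,0],[0,0,0,0,-7,0],[0,0,0,0,-7,0],[0,0,0,0,-7,0],[0,0,0,0,-7,0]]
  hand: 0.4

```text
time: 4.75
ee_pos: [0.4994, 0.2786, 0.0144]
eef_rot: [-0.608, -0.361, 0.361, 0.608]
ft_force: [-0.4, -0.2, 0.1]
width: 0.0348
```

>>> arm_command:
  targets:
    - [[0,0,0,0,-7,0],[0,0,0,0,-7,0],[0,0,0,0,-7,0],[0,0,0,0,-6,0],[0,0,0,0,-2,0],[0,0,0,0,0,0],[0,0,0,0,0,0]]

```text
time: 5.33
ee_pos: [0.4995, 0.2786, 0.0144]
eef_rot: [-0.5, -0.5, 0.5, 0.5]
ft_force: [1.0, 0.7, 1.1]
width: 0.0348
```

```bash
python3 - <<'E'
from h import *
go([.4998,.2788,.013],90)
E
```

```text
t 5.3333 now [0.4995 0.2786 0.0144] xhead 89.92 tilt(tool y) [-2.e-04  0.e+00 -1.e+00] w 0.0348 F [1.03 0.69 1.09] q [-0.554  0.423 -0.041  1.809  0.021  0.911  0.965]
 shift mm [ 0.2  1.4 -0.3] turn deg [-0.01 -0.08  0.  ]
```

>>> arm_command:
  targets:
    - [[0,0.001,0,0,0,0],[0,0,0,0,0,0],[0,0,0,0,0,0],[0,0,0,0,0,0],[0,0,0,0,0,0],[0,0,0,0,0,0],[0,0,0,0,0,0],[0,0,0,0,0,0]]
  hand: 0
  grip_force: 20

```text
time: 6.0
ee_pos: [0.4995, 0.2787, 0.0135]
eef_rot: [0.5, 0.5, -0.5, -0.5]
ft_force: [-0.0, -0.3, 0.2]
width: 0.012
```

```bash
python3 - <<'E'
from h import *
go([.4998,.2788,.013],90)
E
```

```text
t 6.0 now [0.4995 0.2787 0.0135] xhead 90.02 tilt(tool y) [-0.e+00  1.e-04 -1.e+00] w 0.012 F [-0.04 -0.25  0.2 ] q [-0.554  0.424 -0.041  1.809  0.021  0.909  0.966]
 shift mm [ 0.1  0.5 -0.3] turn deg [-0.    0.02  0.01]
```

>>> arm_command:
  targets:
    - [[0,-0.005,0,0,0,0],[0,-0.015,0,0,0,0],[0,-0.025,0,0,0,0],[0,-0.025,0,0,0,0],[0,-0.025,0,0,0,0],[0,-0.02,0,0,0,0],[0,-0.01,0,0,0,0],[0,-0.006,0,0,0,0],[0,0,0,0,0,0]]

```text
time: 6.75
ee_pos: [0.4998, 0.2789, 0.1453]
eef_rot: [0.5, 0.501, -0.5, -0.5]
ft_force: [-0.1, -1.1, -0.7]
width: 0.012
```

>>> arm_command:
  targets:
    - [[-0.01,0,0,0,0,0],[-0.025,0,-0.003,0,0,0],[-0.03,0,-0.003,0,0,0],[-0.03,0,-0.003,0,0,0],[-0.03,0,-0.004,0,0,0],[-0.03,0,-0.004,0,0,0],[-0.03,0,-0.004,0,0,0],[-0.026,0,-0.004,0,0,0],[-0.02,0,0,0,0,0],[-0.01,0,0,0,0,0],[0,0,0,0,0,0],[0,0,0,0,0,0]]

```text
time: 7.75
ee_pos: [0.5241, 0.0381, 0.1438]
eef_rot: [-0.5, -0.5, 0.5, 0.5]
ft_force: [1.3, 0.4, -0.1]
width: 0.0123
```

```bash
python3 - <<'E'
from h import *
go([.5245,.0380,.13],90)
c=cam('scene'); a=cv2.resize(c['pixels'][150:270,290:450],(800,600),interpolation=cv2.INTER_CUBIC)
cv2.imwrite('pics/s3.png',a)
E
```

```text
t 7.75 now [0.5241 0.0381 0.1438] xhead 90.01 tilt(tool y) [-1.2e-03  3.0e-04 -1.0e+00] w 0.0123 F [ 1.28  0.37 -0.14] q [-0.264  0.173  0.115  1.83  -0.022  1.141  1.43 ]
 shift mm [-0.1 13.8 -0.4] turn deg [-0.07  0.01  0.02]
```

View pics/s3.png

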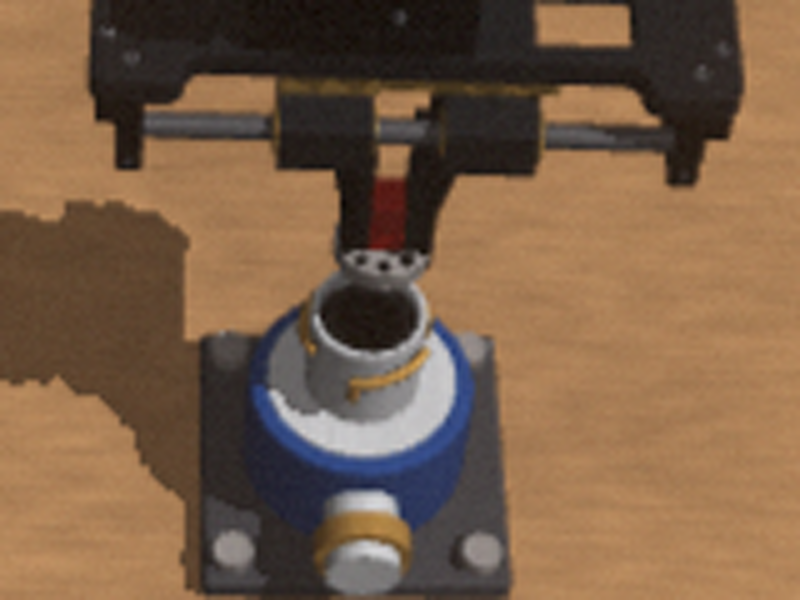

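```bash
python3 - <<'E'
from h import *
c=cam('scene')
print('crop coords: disc top', (proj(c,[.5241,.0381,.139])-[290,150])*5+2,'disc bottom',(proj(c,[.5241,.0381,.1303])-[290,150])*5+2,' left/right',[(proj(c,[.5241,.0381+s,.135])-[290,150])*5+2 for s in(-.0165,.0165)],'rim',(proj(c,[.5245,.038,.1])-[290,150])*5+2)
im=c['pixels']; 
hsv=cv2.cvtColor(im,cv2.COLOR_BGR2HSV).astype(int)
# rim outer columns at several rows
for v in range(208,218): print(v, hsv[v,345:385,2].tolist())
E
```

```text
crop coords: disc top [385.67799333 244.19402044] disc bottom [383.68342707 260.30699799]  left/right [array([334.55166282, 250.09953751]), array([434.9902799 , 253.16495283])] rim [376.67690013 315.56566221]
208 [167, 169, 163, 167, 167, 166, 157, 109, 104, 85, 74, 60, 42, 39, 33, 30, 34, 36, 37, 41, 48, 57, 59, 58, 54, 69, 85, 118, 167, 174, 162, 163, 168, 167, 166, 166, 170, 169, 166, 166]
209 [164, 165, 165, 165, 165, 162, 139, 94, 101, 77, 52, 42, 33, 34, 35, 32, 35, 31, 38, 34, 31, 34, 34, 43, 39, 40, 62, 87, 145, 182, 165, 164, 169, 163, 169, 168, 169, 171, 170, 171]
210 [166, 161, 162, 165, 157, 105, 97, 94, 94, 62, 38, 35, 38, 31, 35, 32, 32, 34, 28, 32, 31, 30, 37, 33, 45, 35, 42, 63, 112, 183, 171, 163, 165, 162, 161, 162, 164, 166, 168, 170]
211 [164, 163, 153, 106, 81, 69, 86, 96, 92, 44, 34, 32, 35, 36, 32, 36, 29, 34, 32, 36, 31, 29, 32, 30, 42, 42, 35, 45, 96, 170, 184, 169, 170, 165, 167, 166, 164, 162, 168, 169]
212 [172, 163, 104, 63, 57, 82, 86, 88, 91, 34, 35, 33, 36, 32, 33, 32, 32, 32, 31, 32, 33, 31, 32, 37, 31, 42, 39, 41, 83, 164, 182, 165, 172, 169, 169, 17
[... 218 characters left out ...]
 78, 77, 83, 82, 102, 176, 85, 38, 43, 36, 32, 31, 35, 35, 29, 33, 33, 36, 31, 32, 37, 35, 40, 43, 40, 84, 180, 142, 114, 118, 126, 161, 163, 166, 164, 170, 172]
215 [63, 66, 84, 91, 81, 83, 83, 83, 140, 125, 37, 42, 34, 33, 34, 30, 33, 31, 32, 33, 35, 35, 34, 30, 36, 38, 40, 35, 102, 179, 116, 90, 129, 120, 125, 161, 163, 162, 162, 165]
216 [69, 83, 96, 99, 84, 80, 78, 68, 109, 170, 89, 39, 38, 28, 34, 30, 28, 33, 27, 32, 31, 33, 30, 31, 38, 39, 41, 87, 169, 164, 122, 151, 142, 124, 119, 133, 160, 159, 153, 157]
217 [75, 97, 101, 103, 96, 80, 81, 69, 85, 143, 166, 86, 38, 39, 31, 29, 30, 33, 33, 34, 31, 30, 34, 35, 37, 38, 61, 143, 176, 144, 145, 186, 177, 128, 128, 124, 126, 150, 147, 145]
```

```bash
python3 - <<'E'
from h import *
c=cam('scene'); im=c['pixels']; hsv=cv2.cvtColor(im,cv2.COLOR_BGR2HSV).astype(int)
for v in range(199,207): print(v, hsv[v,352:382,2].tolist(), hsv[v,352:382,1].tolist())
m=(((hsv[...,0]<8)|(hsv[...,0]>172))&(hsv[...,1]>150)&(hsv[...,2]>40)); p=np.argwhere(m[180:205,345:395]); print(p.mean(0)+[180,345], p.min(0)+[180,345],p.max(0)+[180,345])
print('block proj front face', proj(c,[.5311,.0381,.1523]), proj(c,[.5311,.0441,.145]),proj(c,[.5311,.0321,.145]))
c=cam('top'); cv2.imwrite('pics/t3.png',cv2.resize(c['pixels'][222:302,214:320],(795,600),interpolation=cv2.INTER_CUBIC))
E
```

```text
199 [173, 169, 167, 168, 157, 104, 65, 28, 34, 33, 37, 40, 64, 96, 96, 80, 77, 75, 71, 55, 34, 34, 35, 30, 46, 108, 163, 162, 164, 164] [122, 122, 128, 127, 128, 91, 43, 109, 75, 70, 83, 102, 151, 194, 183, 182, 179, 190, 176, 121, 90, 90, 87, 136, 111, 118, 128, 124, 121, 124]
200 [168, 166, 165, 162, 153, 96, 58, 53, 55, 93, 75, 100, 132, 135, 134, 98, 95, 65, 68, 72, 57, 56, 50, 34, 54, 131, 165, 167, 168, 169] [126, 126, 127, 127, 125, 109, 48, 48, 32, 25, 31, 26, 27, 30, 34, 42, 51, 82, 68, 43, 45, 41, 51, 98, 109, 121, 125, 125, 124, 128]
201 [167, 166, 165, 163, 154, 97, 59, 87, 129, 122, 49, 62, 106, 146, 145, 136, 136, 129, 120, 67, 49, 57, 84, 126, 98, 139, 165, 167, 164, 163] [125, 123, 125, 125, 126, 100, 52, 32, 22, 19, 52, 41, 26, 19, 16, 19, 23, 22, 21, 42, 52, 40, 24, 24, 52, 117, 127, 124, 129, 125]
202 [166, 167, 166, 164, 162, 145, 92, 74, 106, 118, 40, 45, 108, 141, 119, 71, 93, 148, 135, 64, 32, 69, 135, 135, 104, 158, 167, 166, 167, 165] [126, 122, 123, 128, 126, 123, 91, 38, 24, 22, 70, 62, 21, 16, 26, 29, 27, 21, 19, 28, 88, 37, 17, 21, 83, 124, 125, 124, 130,
[... 566 characters left out ...]
3]
205 [166, 163, 158, 137, 111, 90, 82, 78, 67, 64, 68, 73, 77, 92, 91, 92, 102, 106, 113, 117, 110, 109, 132, 136, 172, 176, 175, 171, 171, 172] [126, 128, 121, 91, 25, 8, 19, 20, 34, 40, 34, 21, 26, 30, 22, 25, 23, 29, 25, 20, 23, 37, 81, 116, 129, 123, 127, 125, 125, 123]
206 [167, 161, 134, 109, 83, 81, 78, 81, 56, 51, 65, 69, 71, 75, 79, 89, 90, 93, 100, 103, 111, 139, 165, 167, 174, 173, 171, 172, 170, 168] [124, 120, 84, 28, 6, 13, 16, 6, 46, 45, 51, 37, 36, 41, 32, 26, 25, 30, 23, 25, 30, 84, 121, 124, 125, 125, 128, 125, 125, 126]
[192.62244898 367.91836735] [186 364] [199 371]
block proj front face [367.41225174 196.84320799] [370.76639011 199.71500271] [363.36980602 199.48932503]
```

View pics/t3.png

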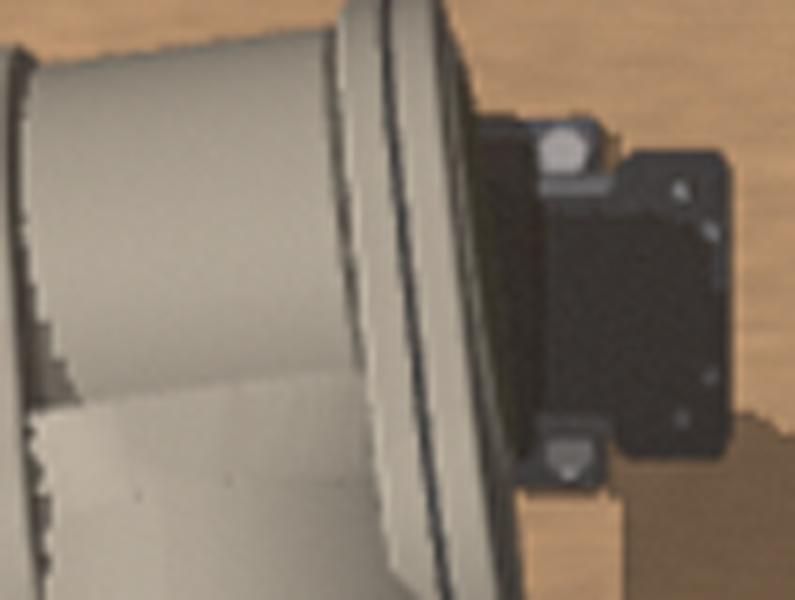

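```bash
python3 - <<'E'
from h import *
im=cv2.imread('pics/scene0.png'); V=im.max(2).astype(int)
for v in range(200,226): print(v, V[v,346:382].tolist())
c=cam('scene')
for x in(.523,.5245,.526):
  print(x,'back out/in, front in/out rows',[round(proj(c,[x+d,.0358,.1])[1],1) for d in(-.02,-.0175,.0175,.02)],'cols L/R', [round(proj(c,[x,.0358+d,.1])[0],1) for d in(-.02,-.0175,.0175,.02)])
print('disc front low edge',proj(c,[.5241+.0165,.0381,.1303]))
im=cv2.imread('pics/top0.png'); V=im.max(2).astype(int)
print('top')
for v in range(250,275): print(v, V[v,252:282].tolist())
c=cam('top')
for y in(.0358,.0375): print(y,'cols',[round(proj(c,[.5245,y+d,.1])[0],1) for d in(.02,.0175,-.0175,-.02)],'rows',[round(proj(c,[.5245+d,y,.1])[1],1) for d in(.02,.0175,-.0175,-.02)])
E
```

```text
200 [151, 157, 155, 156, 156, 154, 154, 149, 149, 149, 151, 150, 148, 152, 152, 155, 155, 157, 154, 154, 151, 152, 147, 148, 147, 145, 143, 145, 146, 146, 149, 152, 154, 153, 154, 155]
201 [152, 154, 155, 152, 153, 155, 151, 155, 154, 152, 152, 150, 152, 149, 154, 151, 152, 154, 153, 154, 150, 150, 147, 144, 142, 143, 141, 141, 145, 147, 147, 148, 150, 149, 151, 149]
202 [147, 145, 147, 149, 151, 148, 150, 153, 152, 151, 151, 151, 150, 154, 155, 156, 158, 158, 154, 151, 149, 148, 144, 143, 144, 145, 145, 146, 141, 147, 150, 151, 151, 147, 154, 152]
203 [152, 149, 149, 147, 148, 147, 149, 150, 149, 148, 153, 151, 161, 165, 164, 166, 168, 157, 168, 170, 168, 162, 156, 147, 145, 146, 145, 149, 147, 143, 145, 148, 152, 148, 151, 152]
204 [154, 154, 154, 150, 152, 152, 150, 151, 150, 149, 162, 168, 164, 149, 139, 130, 130, 122, 123, 127, 133, 131, 158, 161, 156, 155, 154, 158, 156, 160, 159, 157, 154, 154, 156, 154]
205 [154, 151, 152, 152, 150, 148, 149, 147, 151, 159, 170, 152, 137, 129, 123, 112, 110, 104, 105, 101, 97, 91, 109, 127, 155, 167, 160, 160, 157, 157, 160, 158, 157, 158, 15
[... 7264 characters left out ...]
 126, 123, 126, 124, 125, 127, 126, 126, 124, 114, 96, 83]
273 [88, 109, 134, 137, 142, 176, 199, 204, 203, 200, 172, 165, 174, 164, 164, 141, 143, 119, 124, 125, 126, 124, 124, 127, 127, 127, 116, 94, 86, 84]
274 [88, 87, 109, 134, 135, 141, 175, 193, 202, 203, 203, 205, 201, 175, 180, 186, 199, 151, 123, 122, 125, 124, 125, 129, 125, 115, 95, 84, 85, 77]
0.0358 cols [np.float64(257.3), np.float64(258.5), np.float64(275.4), np.float64(276.7)] rows [np.float64(252.5), np.float64(253.7), np.float64(270.6), np.float64(271.9)]
0.0375 cols [np.float64(256.4), np.float64(257.7), np.float64(274.6), np.float64(275.8)] rows [np.float64(252.5), np.float64(253.7), np.float64(270.6), np.float64(271.9)]
```

The held disc looks level, with its centre at column 366.9 (predicted 366.7). The rim centre is near column 363.3, so the mouth is about 2 mm further toward −y than I'd assumed. I'll correct that, come down to just above the rim and compare again.

>>> arm_command:
  targets:
    - [[-0.001,0.005,0,0,0,0],[-0.001,0.01,-0.0004,0,0,0],[0,0.007,0,0,0,0],[0,0.003,0,0,0,0],[0,0.001,0,0,0,0],[0,0,0,0,0,0],[0,0,0,0,0,0]]

```text
time: 8.63
ee_pos: [0.5251, 0.0357, 0.1186]
eef_rot: [0.5, 0.5, -0.5, -0.5]
ft_force: [0.1, -0.4, -1.1]
width: 0.0116
```

```bash
python3 - <<'E'
from h import *
go([.5245,.0362,.1135],90)
c=cam('scene'); a=cv2.resize(c['pixels'][190:235,335:395],(800,600),interpolation=cv2.INTER_CUBIC)
cv2.imwrite('pics/s4.png',a)
s=readout.read_state(); p=np.array(s['ee_pos']); b=p[2]-.0135
def q(X): return ((proj(c,X)-[335,190]+.5)*13.333).round(0)
print('pred disc: L/R top',q([p[0],p[1]-.0165,b+.009]),q([p[0],p[1]+.0165,b+.009]),'L/R bot',q([p[0],p[1]-.0165,b]),q([p[0],p[1]+.0165,b]),'front top/bot',q([p[0]+.0165,p[1],b+.009]),q([p[0]+.0165,p[1],b]))
print('pred rim L/R out',q([p[0],p[1]-.02,.1]),q([p[0],p[1]+.02,.1]),'front in/out',q([p[0]+.0175,p[1],.1]),q([p[0]+.02,p[1],.1]))
E
```

```text
t 8.6333 now [0.5251 0.0357 0.1186] xhead 90.02 tilt(tool y) [ 1.e-04  1.e-04 -1.e+00] w 0.0116 F [ 0.15 -0.37 -1.07] q [-0.259  0.2    0.116  1.856 -0.026  1.087  1.438]
 shift mm [0.5 5.1 0.6] turn deg [0.   0.02 0.  ]
pred disc: L/R top [264. 242.] [528. 250.] L/R bot [260. 285.] [521. 293.] front top/bot [397. 353.] [392. 395.]
pred rim L/R out [230. 309.] [546. 319.] front in/out [389. 426.] [389. 442.]
```

View pics/s4.png

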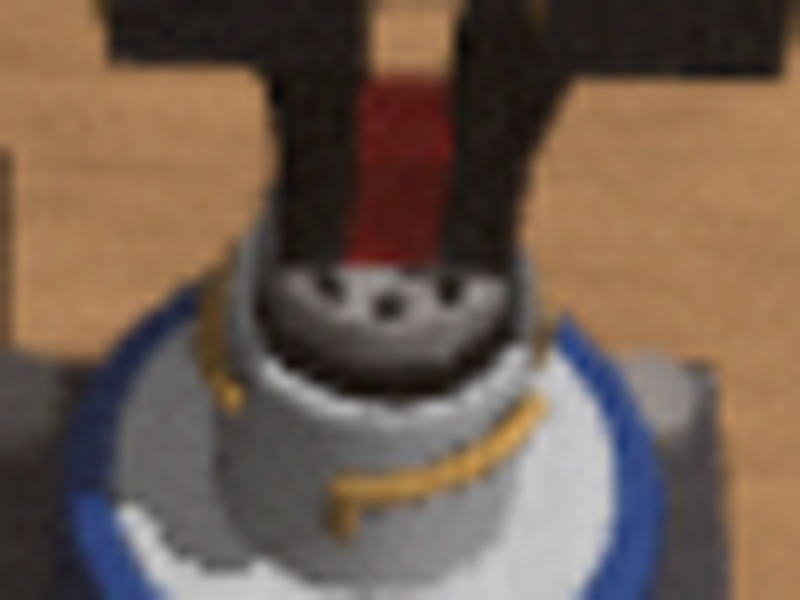

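>>> arm_command:
  targets:
    - [[0,0.002,0,0,0,0],[0,0.002,0,0,0,0],[0,0.001,0,0,0,0],[0,0.0005,0,0,0,0],[0,0,0,0,0,0]]

```text
time: 9.1
ee_pos: [0.525, 0.0357, 0.1129]
eef_rot: [0.5, 0.5, -0.5, -0.5]
ft_force: [-1.0, 0.9, -1.3]
width: 0.0122
```

>>> arm_command:
  targets:
    - [[0,0.0005,0,0,0,0],[0,0.0005,0,0,0,0],[0,0,0,0,0,0]]

```text
time: 9.35
ee_pos: [0.525, 0.0357, 0.112]
eef_rot: [0.5, 0.5, -0.5, -0.5]
ft_force: [-0.5, 0.9, -1.1]
width: 0.0119
```

>>> arm_command:
  targets:
    - [[0,0.0005,0,0,0,0],[0,0.0005,0,0,0,0],[0,0.0005,0,0,0,0],[0,0,0,0,0,0]]

```text
time: 9.68
ee_pos: [0.525, 0.0357, 0.1105]
eef_rot: [0.5, 0.5, -0.5, -0.5]
ft_force: [0.5, 0.5, -1.1]
width: 0.0117
```

>>> arm_command:
  targets:
    - [[0,0.0005,0,0,0,0],[0,0.0005,0,0,0,0],[0,0.0005,0,0,0,0],[0,0,0,0,0,0]]

```text
time: 10.02
ee_pos: [0.5251, 0.0357, 0.109]
eef_rot: [0.5, 0.5, -0.5, -0.5]
ft_force: [0.5, 0.3, -0.3]
width: 0.0119
```

```bash
python3 - <<'E'
from h import *
go([.5245,.0362,.1075],90)
c=cam('scene'); a=cv2.resize(c['pixels'][190:235,335:395],(800,600),interpolation=cv2.INTER_CUBIC)
cv2.imwrite('pics/s5.png',a)
E
```

```text
t 10.0167 now [0.5251 0.0357 0.109 ] xhead 90.03 tilt(tool y) [ 0.e+00  1.e-04 -1.e+00] w 0.0119 F [ 0.5   0.32 -0.33] q [-0.259  0.211  0.116  1.866 -0.028  1.067  1.44 ]
 shift mm [0.5 1.5 0.6] turn deg [0.   0.03 0.01]
```

View pics/s5.png

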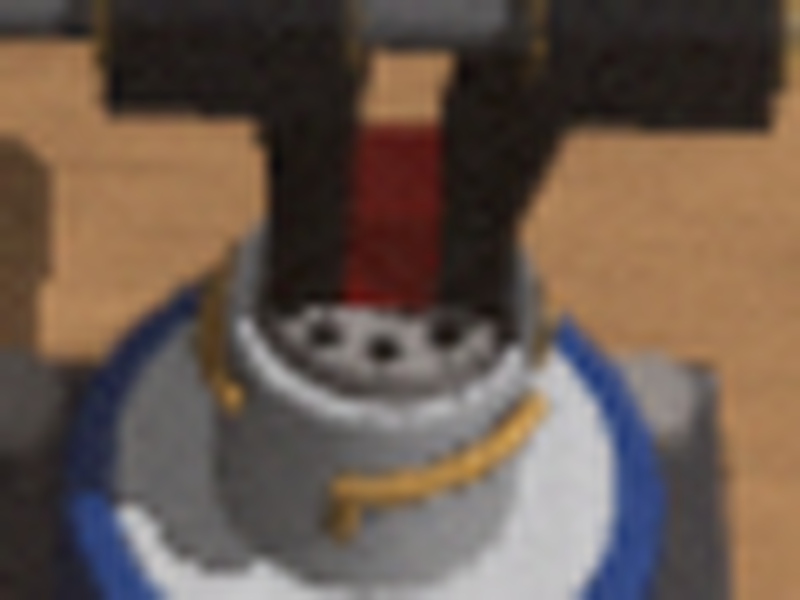

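The disc is inside the bore with no side force. I'll go on down to the seat.

>>> arm_command:
  targets:
    - [[0,0.0005,0,0,0,0],[0,0.0005,0,0,0,0],[0,0.0003,0,0,0,0],[0,0,0,0,0,0]]

```text
time: 10.4
ee_pos: [0.5251, 0.0357, 0.1077]
eef_rot: [0.5, 0.5, -0.5, -0.5]
ft_force: [0.8, -0.7, -0.2]
width: 0.0118
```

>>> arm_command:
  targets:
    - [[0,0.0003,0,0,0,0],[0,0,0,0,0,0]]

```text
time: 10.57
ee_pos: [0.5251, 0.0357, 0.1075]
eef_rot: [0.5, 0.5, -0.5, -0.5]
ft_force: [-0.6, -0.0, 0.8]
width: 0.0116
```

>>> arm_command:
  targets:
    - [[0,0.0004,0,0,0,0],[0,0,0,0,0,0],[0,0,0,0,0,0]]

```text
time: 10.82
ee_pos: [0.5251, 0.0357, 0.1073]
eef_rot: [0.5, 0.5, -0.5, -0.5]
ft_force: [-1.2, -0.2, 4.4]
width: 0.0115
```

>>> arm_command:
  targets:
    - [[0,0.0004,0,0,0,0],[0,0,0,0,0,0],[0,0,0,0,0,0]]

```text
time: 11.07
ee_pos: [0.5251, 0.0358, 0.1069]
eef_rot: [0.5, 0.5, -0.5, -0.5]
ft_force: [-2.3, 0.3, 4.8]
width: 0.0119
```

The seat carries about 5 N, so the disc is resting on it. I'll ease off, release and rise.

>>> arm_command:
  targets:
    - [[0,-0.0005,0,0,0,0],[0,0,0,0,0,0]]

```text
time: 11.23
ee_pos: [0.5251, 0.0357, 0.1073]
eef_rot: [0.5, 0.5, -0.5, -0.5]
ft_force: [-0.9, -0.6, 4.1]
width: 0.0119
```

>>> arm_command:
  targets:
    - [[0,0,0,0,0,0],[0,0,0,0,0,0],[0,0,0,0,0,0],[0,0,0,0,0,0],[0,-0.01,0,0,0,0],[0,-0.02,0,0,0,0],[0,-0.025,0,0,0,0],[0,-0.02,0,0,0,0],[0,-0.005,0,0,0,0]]
  hand: 0.4

```text
time: 11.98
ee_pos: [0.5267, 0.0358, 0.1913]
eef_rot: [0.501, 0.502, -0.499, -0.499]
ft_force: [0.3, -0.8, 0.5]
width: 0.0348
```

```bash
python3 - <<'E'
from h import *
go([.4944,-.2446,.1],82.6)
c=cam('scene'); a=cv2.resize(c['pixels'][190:235,335:395],(800,600),interpolation=cv2.INTER_CUBIC)
cv2.imwrite('pics/s6.png',a)
E
```

```text
t 11.9833 now [0.5267 0.0358 0.1913] xhead 90.01 tilt(tool y) [ 0.0051  0.001  -1.    ] w 0.0348 F [ 0.28 -0.82  0.54] q [-0.264  0.132  0.12   1.772 -0.017  1.233  1.431]
 shift mm [-280.5   90.8   32.8] turn deg [0.29 7.41 0.08]
```

View pics/s6.png

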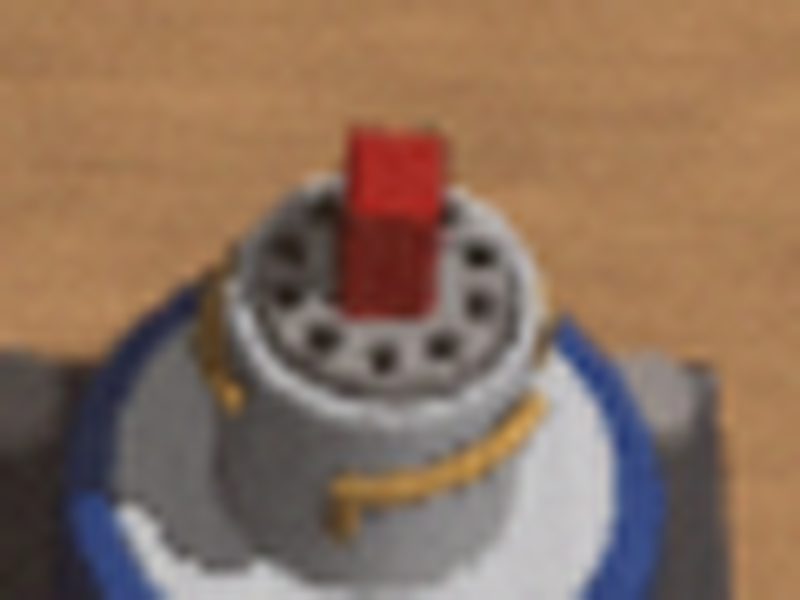

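The disc is seated level and centred, with the red block top at crop (395,170) and the rim evenly visible all round. Next is the ring.

>>> arm_command:
  targets:
    - [[-0.012,0,0.002,0,0,0],[-0.022,0,0.003,0,0,0],[-0.028,0,0.003,0,0,0],[-0.028,0,0.003,0,0,0],[-0.028,0,0.003,0,0,0],[-0.028,0,0.003,0,0,0],[-0.028,0,0.003,0,0,0],[-0.028,0,0.003,0,0,0],[-0.028,0,0.003,0,0,0],[-0.025,0,0.002,0,0,0],[-0.018,0,0.002,0,0,0],[-0.0075,0,0,0,0,0]]
  hand: 1

```text
time: 13.03
ee_pos: [0.4928, -0.2486, 0.1859]
eef_rot: [-0.501, -0.498, 0.5, 0.501]
ft_force: [0.5, -0.4, -0.5]
width: 0.0866
```

>>> arm_command:
  targets:
    - [[0,0.01,0,0,3.7,0],[0,0.02,0,0,3.7,0],[0,0.025,0,0,0,0],[0,0.025,0,0,0,0],[0,0.02,0,0,0,0],[0,0.01,0,0,0,0],[0,0,0,0,0,0],[0,0,0,0,0,0]]

```text
time: 13.7
ee_pos: [0.495, -0.2446, 0.0771]
eef_rot: [-0.531, -0.467, 0.467, 0.531]
ft_force: [1.2, 0.4, 0.7]
width: 0.087
```

```bash
python3 - <<'E'
from h import *
go([.4944,-.2446,.004],82.6)
c=cam('scene'); a=cv2.resize(c['pixels'][150:270,130:290],(800,600),interpolation=cv2.INTER_CUBIC)
cv2.imwrite('pics/s7.png',a)
c=cam('top'); a=cv2.resize(c['pixels'][242:282,240:293],(795,600),interpolation=cv2.INTER_CUBIC)
cv2.imwrite('pics/t7.png',a)
E
```

```text
t 13.7 now [ 0.495  -0.2446  0.0771] xhead 82.64 tilt(tool y) [-8.e-04  3.e-04 -1.e+00] w 0.087 F [1.17 0.39 0.73] q [ 0.079  0.31   0.346  1.838 -0.122  1.015  1.918]
 shift mm [-0.  73.1  0.5] turn deg [-0.05  0.04  0.01]
```

View pics/s7.png

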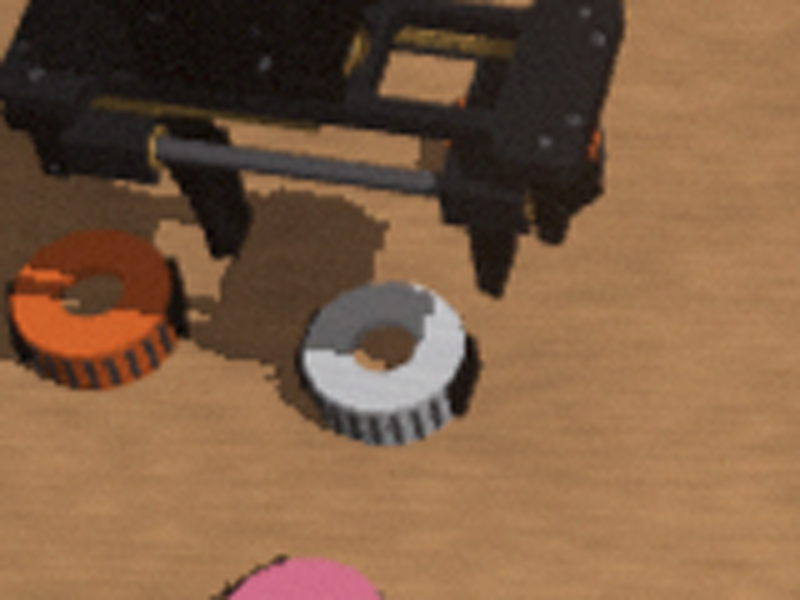

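View pics/t7.png

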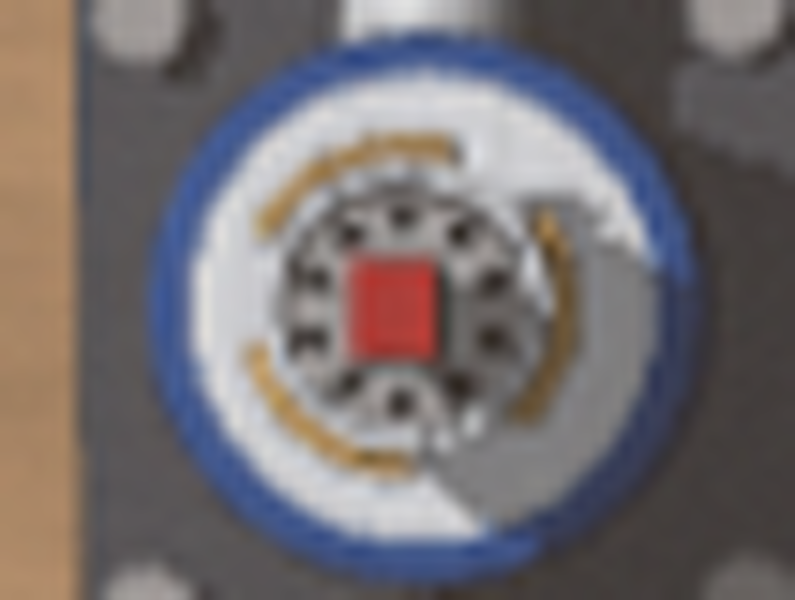

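Fingers straddle the ring at crop (385,345), with room on both sides and the orange and pink ones clear. I'll first centre the ring with a light squeeze across its round sides, then grip the pads.

>>> arm_command:
  targets:
    - [[0,0,0,0,7,0],[0,0,0,0,7,0],[0,0,0,0,7,0],[0,0,0,0,7,0],[0,0,0,0,7,0],[0,0,0,0,7,0],[0,0,0,0,7,0],[0,0,0,0,7,0],[0,0,0,0,7,0],[0,0,0,0,7,0],[0,0,0,0,7,0],[0,0,0,0,7,0]]

```text
time: 14.8
ee_pos: [0.4961, -0.2449, 0.0785]
eef_rot: [0.707, -0.01, 0.011, -0.707]
ft_force: [0.1, 1.0, 0.5]
width: 0.087
```

>>> arm_command:
  targets:
    - [[0,0,0,0,6,0],[0,0.006,0,0,0,0],[0,0.012,0,0,0,0],[0,0.015,0,0,0,0],[0,0.015,0,0,0,0],[0,0.012,0,0,0,0],[0,0.006,0,0,0,0],[0,0.003,0,0,0,0],[0,0,0,0,0,0],[0,0,0,0,0,0]]

```text
time: 15.63
ee_pos: [0.4954, -0.2451, 0.0085]
eef_rot: [0.706, -0.045, 0.045, -0.706]
ft_force: [-1.0, -0.6, -0.4]
width: 0.0871
```

```bash
python3 - <<'E'
from h import *
go([.4944,-.2446,.004],-7.4)
E
```

```text
t 15.6333 now [ 0.4954 -0.2451  0.0085] xhead -7.35 tilt(tool y) [ 5.e-04 -2.e-04 -1.e+00] w 0.0871 F [-0.99 -0.58 -0.38] q [-0.096  0.445  0.566  1.891 -0.302  0.89   0.49 ]
 shift mm [-1.1  4.5  0.3] turn deg [0.01 0.05 0.03]
```

>>> arm_command:
  targets:
    - [[0,0.0025,0,0,0,0],[0,0,0,0,0,0],[0,0,0,0,0,0],[0,0,0,0,0,0],[0,0,0,0,0,0],[0,0,0,0,0,0],[0,0,0,0,0,0],[0,0,0,0,0,0]]
  hand: 0
  grip_force: 4

```text
time: 16.3
ee_pos: [0.4954, -0.2448, 0.0058]
eef_rot: [-0.706, 0.045, -0.046, 0.706]
ft_force: [-0.2, 0.1, 2.1]
width: 0.0594
```

>>> arm_command:
  targets:
    - [[0,0,0,0,0,0],[0,0,0,0,0,0],[0,0,0,0,0,0],[0,0,0,0,0,0],[0,0,0,0,0,0],[0,0,0,0,-7,0],[0,0,0,0,-7,0],[0,0,0,0,-7,0],[0,0,0,0,-7,0],[0,0,0,0,-7,0],[0,0,0,0,-7,0],[0,0,0,0,-7,0]]
  hand: 1

```text
time: 17.3
ee_pos: [0.4952, -0.2448, 0.0056]
eef_rot: [0.66, 0.253, -0.253, -0.66]
ft_force: [-0.4, -0.5, -0.2]
width: 0.087
```

>>> arm_command:
  targets:
    - [[0,0,0,0,-7,0],[0,0,0,0,-7,0],[0,0,0,0,-7,0],[0,0,0,0,-7,0],[0,0,0,0,-7,0],[0,0,0,0,-6,0],[0,0,0,0,0,0],[0,0,0,0,0,0]]

```text
time: 17.97
ee_pos: [0.4951, -0.2449, 0.0056]
eef_rot: [-0.532, -0.466, 0.466, 0.532]
ft_force: [-0.8, -0.2, 0.1]
width: 0.0869
```

```bash
python3 - <<'E'
from h import *
go([.4944,-.2446,.004],82.6)
E
```

```text
t 17.9667 now [ 0.4951 -0.2449  0.0056] xhead 82.41 tilt(tool y) [ 1.e-04  2.e-04 -1.e+00] w 0.0869 F [-0.83 -0.23  0.06] q [ 0.17   0.405  0.244  1.879 -0.125  0.872  1.914]
 shift mm [0.2 1.6 0.7] turn deg [ 0.   -0.19  0.01]
```

>>> arm_command:
  targets:
    - [[0,0.001,0,0,0,0],[0,0,0,0,0,0],[0,0,0,0,0,0],[0,0,0,0,0,0],[0,0,0,0,0,0],[0,0,0,0,0,0],[0,0,0,0,0,0],[0,0,0,0,0,0]]
  hand: 0
  grip_force: 30

```text
time: 18.63
ee_pos: [0.4952, -0.2448, 0.0046]
eef_rot: [-0.531, -0.467, 0.467, 0.531]
ft_force: [0.4, -0.1, -1.2]
width: 0.0618
```

```bash
python3 - <<'E'
from h import *
go([.4944,-.2446,.004],82.6)
c=cam('scene'); a=cv2.resize(c['pixels'][180:255,165:265],(800,600),interpolation=cv2.INTER_CUBIC)
cv2.imwrite('pics/s8.png',a)
E
```

```text
t 18.6333 now [ 0.4952 -0.2448  0.0046] xhead 82.62 tilt(tool y) [ 1.e-04  1.e-04 -1.e+00] w 0.0618 F [ 0.42 -0.09 -1.2 ] q [ 0.17   0.407  0.243  1.879 -0.125  0.87   1.917]
 shift mm [0.1 0.6 0.8] turn deg [0.   0.02 0.  ]
```

View pics/s8.png

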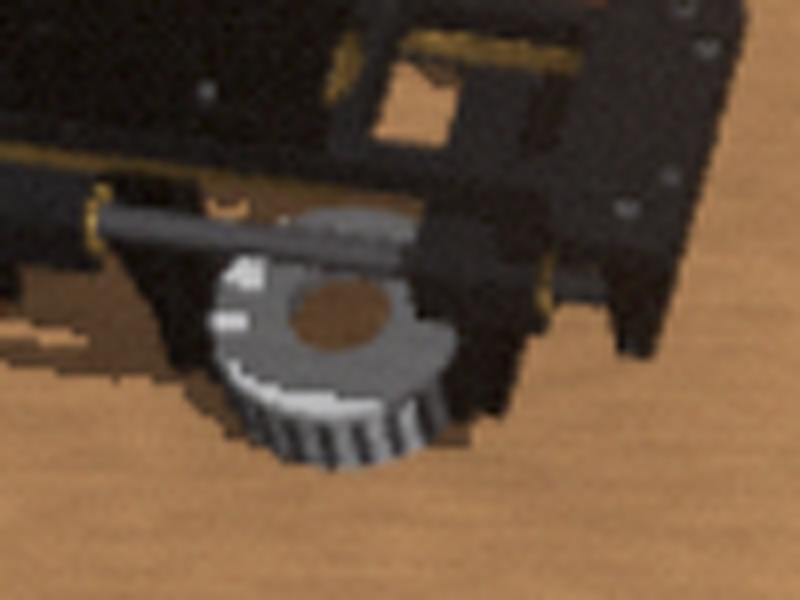

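Width reads 61.8 mm, so it's holding the pads. I'll lift and carry it to the housing.

>>> arm_command:
  targets:
    - [[0,-0.005,0,0,0,0],[0,-0.015,0,0,0,0],[0,-0.025,0,0,0,0],[0,-0.03,0,0,0,0],[0,-0.03,0,0,0,0],[0,-0.025,0,0,0,0],[0,-0.015,0,0,0,0],[0,-0.005,0,0,0,0],[0,0,0,0,0,0]]

```text
time: 19.43
ee_pos: [0.4957, -0.245, 0.1558]
eef_rot: [0.532, 0.467, -0.466, -0.53]
ft_force: [0.3, -0.4, -0.5]
width: 0.0617
```

>>> arm_command:
  targets:
    - [[0.01,0,0,0,0,0],[0.022,0,0.001,0,0,0],[0.03,0,0.001,0,0,0],[0.03,0,0.001,0,0,0],[0.03,0,0.001,0,0,0],[0.03,0,0.001,0,0,0],[0.03,0,0.001,0,0,0],[0.03,0,0.0008,0,0,0],[0.03,0,0,0,0,0],[0.022,0,0,0,0,0],[0.0183,0,0,0,0,0],[0,0,0,0,0,0]]

```text
time: 20.43
ee_pos: [0.5235, 0.0415, 0.1528]
eef_rot: [-0.529, -0.468, 0.469, 0.531]
ft_force: [0.2, -0.0, -2.2]
width: 0.0617
```

>>> arm_command:
  targets:
    - [[0,0,0,0,5,0],[0,0,0,0,6,0],[0,0,0,0,6,0],[0,0,0,0,6,0],[0,0,0,0,6,0],[0,0,0,0,0,0],[0,0,0,0,0,0],[0,0,0,0,0,0]]

```text
time: 21.1
ee_pos: [0.5242, 0.0361, 0.1539]
eef_rot: [-0.63, -0.32, 0.32, 0.631]
ft_force: [-0.2, 0.5, -0.5]
width: 0.0617
```

```bash
python3 - <<'E'
from h import *
go([.5250,.0359,.135],53.6)
c=cam('scene'); a=cv2.resize(c['pixels'][165:255,305:425],(800,600),interpolation=cv2.INTER_CUBIC)
cv2.imwrite('pics/s9.png',a)
s=readout.read_state(); p=np.array(s['ee_pos']); b=p[2]-.0046
def q(X): return ((proj(c,X)-[305,165]+.5)*6.667).round(0)
print('ring top centre',q([p[0],p[1],b+.023]),'hole front/back L/R',q([p[0]+.012,p[1],b+.023]),q([p[0]-.012,p[1],b+.023]),q([p[0],p[1]-.012,b+.023]),q([p[0],p[1]+.012,b+.023]))
E
```

```text
t 21.1 now [0.5242 0.0361 0.1539] xhead 53.83 tilt(tool y) [-1.2e-03 -1.0e-04 -1.0e+00] w 0.0617 F [-0.21  0.45 -0.47] q [-0.243  0.164  0.096  1.818 -0.017  1.162  0.798]
 shift mm [ 0.4 18.9 -0.8] turn deg [-0.05  0.23 -0.05]
ring top centre [417. 141.] hole front/back L/R [418. 180.] [417. 102.] [367. 139.] [467. 142.]
```

View pics/s9.png

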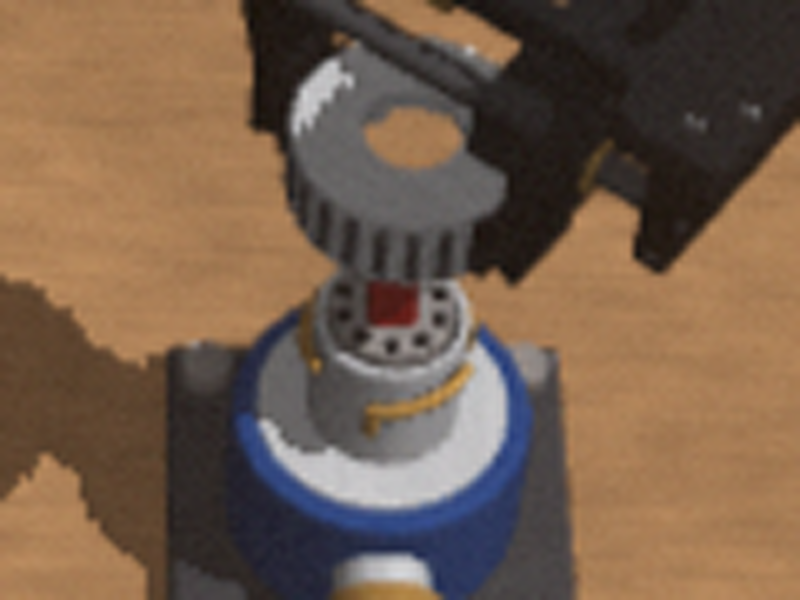

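>>> arm_command:
  targets:
    - [[0.0003,0.005,-0.0005,0,0,0],[0,0.01,0,0,0,0],[0,0.012,0,0,0,0],[0,0.01,0,0,0,0],[0,0.006,0,0,0,0],[0,0.003,0,0,0,0],[0,0,0,0,0,0],[0,0,0,0,0,0]]

```text
time: 21.82
ee_pos: [0.5253, 0.036, 0.1087]
eef_rot: [-0.631, -0.319, 0.319, 0.631]
ft_force: [-0.2, -0.1, -0.4]
width: 0.0617
```

```bash
python3 - <<'E'
from h import *
go([.5250,.0359,.1046],53.6)
c=cam('scene'); a=cv2.resize(c['pixels'][165:255,305:425],(800,600),interpolation=cv2.INTER_CUBIC)
cv2.imwrite('pics/s10.png',a)
E
```

```text
t 21.8167 now [0.5253 0.036  0.1087] xhead 53.63 tilt(tool y) [ 0.e+00  1.e-04 -1.e+00] w 0.0617 F [-0.19 -0.06 -0.4 ] q [-0.24   0.212  0.095  1.864 -0.023  1.067  0.8  ]
 shift mm [-0.3  4.1  0.2] turn deg [-0.    0.03  0.  ]
```

View pics/s10.png

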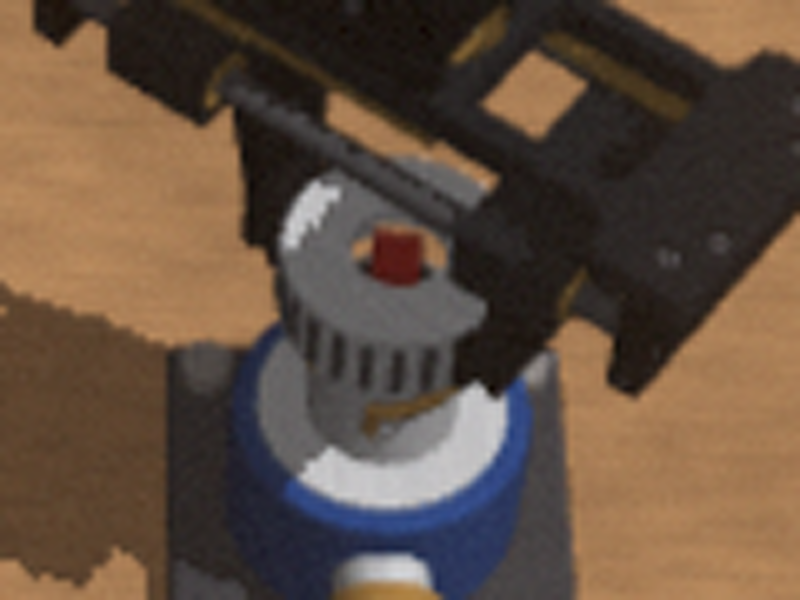

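The ring is centred over the red grip (hole spans 350–447, grip centre 399). I'll lower it by feel.

>>> arm_command:
  targets:
    - [[0,0.002,0,0,0,0],[0,0.0015,0,0,0,0],[0,0.001,0,0,0,0],[0,0.001,0,0,0,0],[0,0,0,0,0,0]]

```text
time: 22.28
ee_pos: [0.5251, 0.036, 0.103]
eef_rot: [-0.631, -0.319, 0.319, 0.631]
ft_force: [0.5, 0.0, -1.0]
width: 0.0617
```

>>> arm_command:
  targets:
    - [[0,0.001,0,0,0,0],[0,0.001,0,0,0,0],[0,0.001,0,0,0,0],[0,0,0,0,0,0]]

```text
time: 22.62
ee_pos: [0.5251, 0.036, 0.0999]
eef_rot: [-0.631, -0.319, 0.319, 0.631]
ft_force: [0.3, 0.3, 0.1]
width: 0.0617
```

>>> arm_command:
  targets:
    - [[0,0.001,0,0,0,0],[0,0.001,0,0,0,0],[0,0.001,0,0,0,0],[0,0,0,0,0,0]]

```text
time: 22.95
ee_pos: [0.5251, 0.0359, 0.0969]
eef_rot: [-0.631, -0.319, 0.319, 0.631]
ft_force: [-0.2, -0.0, -1.1]
width: 0.0619
```

>>> arm_command:
  targets:
    - [[0,0.0005,0,0,0,0],[0,0.0005,0,0,0,0],[0,0,0,0,0,0]]

```text
time: 23.2
ee_pos: [0.5252, 0.036, 0.0961]
eef_rot: [-0.631, -0.319, 0.319, 0.631]
ft_force: [0.4, -1.1, -1.0]
width: 0.062
```

>>> arm_command:
  targets:
    - [[0,0.0005,0,0,0,0],[0,0.0005,0,0,0,0],[0,0,0,0,0,0]]

```text
time: 23.45
ee_pos: [0.5252, 0.036, 0.095]
eef_rot: [-0.631, -0.319, 0.319, 0.631]
ft_force: [0.3, -0.2, -1.0]
width: 0.062
```

>>> arm_command:
  targets:
    - [[0,0.0005,0,0,0,0],[0,0.0005,0,0,0,0],[0,0,0,0,0,0]]

```text
time: 23.7
ee_pos: [0.5252, 0.036, 0.094]
eef_rot: [-0.631, -0.319, 0.319, 0.631]
ft_force: [-0.5, 0.1, -1.1]
width: 0.0618
```

At 10.6 mm below the rim there's still no contact, so the tabs look to be in the gaps. Continuing.

>>> arm_command:
  targets:
    - [[0,0.0005,0,0,0,0],[0,0.0005,0,0,0,0],[0,0.0005,0,0,0,0],[0,0,0,0,0,0]]

```text
time: 24.03
ee_pos: [0.5252, 0.036, 0.0925]
eef_rot: [-0.631, -0.319, 0.319, 0.631]
ft_force: [-0.1, -0.6, -0.9]
width: 0.062
```

>>> arm_command:
  targets:
    - [[0,0.0005,0,0,0,0],[0,0.0005,0,0,0,0],[0,0.0005,0,0,0,0],[0,0,0,0,0,0]]

```text
time: 24.37
ee_pos: [0.5252, 0.036, 0.091]
eef_rot: [-0.631, -0.319, 0.319, 0.631]
ft_force: [0.2, 1.0, -1.0]
width: 0.0616
```

>>> arm_command:
  targets:
    - [[0,0.0005,0,0,0,0],[0,0.0005,0,0,0,0],[0,0.0005,0,0,0,0],[0,0,0,0,0,0]]

```text
time: 24.7
ee_pos: [0.5251, 0.036, 0.0895]
eef_rot: [-0.631, -0.319, 0.319, 0.631]
ft_force: [-0.2, -0.2, -1.1]
width: 0.0618
```

>>> arm_command:
  targets:
    - [[0,0.0005,0,0,0,0],[0,0.0004,0,0,0,0],[0,0,0,0,0,0]]

```text
time: 24.95
ee_pos: [0.5252, 0.036, 0.0887]
eef_rot: [-0.631, -0.319, 0.319, 0.631]
ft_force: [-0.1, -0.9, -0.5]
width: 0.062
```

>>> arm_command:
  targets:
    - [[0,0.0004,0,0,0,0],[0,0,0,0,0,0],[0,0,0,0,0,0]]

```text
time: 25.2
ee_pos: [0.5253, 0.036, 0.0886]
eef_rot: [-0.631, -0.319, 0.319, 0.631]
ft_force: [-1.7, -0.4, 2.5]
width: 0.0616
```

Flange contact comes at exactly the predicted height, 16 mm below the rim. Now I'll turn clockwise and watch the moment.

>>> arm_command:
  targets:
    - [[0,0,0,0,3,0],[0,0,0,0,4,0],[0,0,0,0,4,0],[0,0,0,0,4,0],[0,0,0,0,0,0]]

```text
time: 25.62
ee_pos: [0.5256, 0.0361, 0.0886]
eef_rot: [0.668, 0.233, -0.233, -0.668]
ft_force: [-0.0, 0.3, 1.6]
width: 0.0619
```

```bash
python3 - <<'E'
from h import *
go([.5252,.0359,.0886],53.6); print(np.round(readout.read_state()['torque'],3))
E
```

```text
t 25.6167 now [0.5256 0.0361 0.0886] xhead 38.44 tilt(tool y) [ 8.e-04  2.e-04 -1.e+00] w 0.0619 F [-0.03  0.26  1.65] q [-0.266  0.235  0.125  1.884 -0.034  1.023  0.544]
 shift mm [-0.4 -0.   0.1] turn deg [  0.03 -15.16   0.04]
[-0.054 -0.05  -0.057]
```

>>> arm_command:
  targets:
    - [[0,0,0,0,3,0],[0,0,0,0,3,0],[0,0,0,0,3,0],[0,0,0,0,3,0],[0,0,0,0,3,0],[0,0,0,0,0,0]]

```text
time: 26.12
ee_pos: [0.5255, 0.0361, 0.0885]
eef_rot: [-0.692, -0.145, 0.144, 0.692]
ft_force: [-0.8, -0.9, 1.1]
width: 0.062
```

```bash
python3 - <<'E'
from h import *
go([.5252,.0359,.0886],53.6); print(np.round(readout.read_state()['torque'],3))
E
```

```text
t 26.1167 now [0.5255 0.0361 0.0885] xhead 23.62 tilt(tool y) [ 7.e-04  2.e-04 -1.e+00] w 0.062 F [-0.82 -0.89  1.11] q [-0.293  0.235  0.155  1.886 -0.042  1.023  0.292]
 shift mm [-0.4 -0.1 -0. ] turn deg [ 2.000e-02 -2.998e+01  4.000e-02]
[-0.004  0.035 -0.048]
```

>>> arm_command:
  targets:
    - [[0,0.0001,0,0,3,0],[0,0.0001,0,0,3,0],[0,0.0001,0,0,3,0],[0,0.0001,0,0,3,0],[0,0,0,0,0,0]]

```text
time: 26.53
ee_pos: [0.5257, 0.0361, 0.0883]
eef_rot: [-0.703, -0.072, 0.072, 0.703]
ft_force: [0.6, -0.5, 2.8]
width: 0.0616
```

```bash
python3 - <<'E'
from h import *
go([.5252,.0359,.0886],53.6); print(np.round(readout.read_state()['torque'],3))
E
```

```text
t 26.5333 now [0.5257 0.0361 0.0883] xhead 11.67 tilt(tool y) [ 1.e-03  2.e-04 -1.e+00] w 0.0616 F [ 0.64 -0.55  2.81] q [-0.315  0.236  0.18   1.887 -0.049  1.022  0.089]
 shift mm [-0.5 -0.3 -0.1] turn deg [ 2.000e-02 -4.193e+01  5.000e-02]
[-0.044 -0.067 -0.064]
```

The first 42° were free. The thread should start drawing in now, so I'll feed down with it.

>>> arm_command:
  targets:
    - [[0,0.0002,0,0,3,0],[0,0.0002,0,0,3,0],[0,0.0002,0,0,3,0],[0,0,0,0,0,0]]

```text
time: 26.87
ee_pos: [0.5257, 0.0361, 0.0877]
eef_rot: [-0.707, -0.017, 0.016, 0.707]
ft_force: [0.7, 0.7, 4.3]
width: 0.0621
```

```bash
python3 - <<'E'
from h import *
go([.5252,.0359,.0886],53.6); print(np.round(readout.read_state()['torque'],3))
E
```

```text
t 26.8667 now [0.5257 0.0361 0.0877] xhead 2.71 tilt(tool y) [ 9.e-04  3.e-04 -1.e+00] w 0.0621 F [0.73 0.73 4.28] q [-0.332  0.237  0.199  1.888 -0.055  1.021 -0.063]
 shift mm [-0.5 -0.9 -0.2] turn deg [ 1.000e-02 -5.089e+01  6.000e-02]
[-0.085 -0.037 -0.116]
```

>>> arm_command:
  targets:
    - [[0,0.0002,0,0,3,0],[0,0.0002,0,0,3,0],[0,0.0002,0,0,3,0],[0,0,0,0,0,0]]

```text
time: 27.2
ee_pos: [0.5257, 0.0361, 0.0871]
eef_rot: [-0.706, 0.038, -0.039, 0.706]
ft_force: [-0.1, 0.8, 6.0]
width: 0.0615
```

```bash
python3 - <<'E'
from h import *
go([.5252,.0359,.0886],53.6); print(np.round(readout.read_state()['torque'],3))
E
```

```text
t 27.2 now [0.5257 0.0361 0.0871] xhead -6.26 tilt(tool y) [ 1.e-03  3.e-04 -1.e+00] w 0.0615 F [-0.08  0.78  6.05] q [-0.349  0.238  0.218  1.89  -0.06   1.019 -0.215]
 shift mm [-0.5 -1.5 -0.2] turn deg [ 1.000e-02 -5.986e+01  6.000e-02]
[-0.052 -0.081 -0.072]
```

>>> arm_command:
  targets:
    - [[0,0.0002,0,0,3,0],[0,0.0002,0,0,3,0],[0,0.0002,0,0,3,0],[0,0,0,0,0,0]]

```text
time: 27.53
ee_pos: [0.5257, 0.0361, 0.0866]
eef_rot: [-0.701, 0.093, -0.094, 0.701]
ft_force: [0.1, 0.4, 6.4]
width: 0.0616
```

```bash
python3 - <<'E'
from h import *
go([.5252,.0359,.0886],53.6); print(np.round(readout.read_state()['torque'],3))
E
```

```text
t 27.5333 now [0.5257 0.0361 0.0866] xhead -15.25 tilt(tool y) [ 1.e-03  3.e-04 -1.e+00] w 0.0616 F [0.05 0.44 6.37] q [-0.366  0.239  0.237  1.891 -0.066  1.018 -0.367]
 shift mm [-0.4 -2.  -0.3] turn deg [ 0.000e+00 -6.885e+01  6.000e-02]
[-0.048  0.022 -0.035]
```

>>> arm_command:
  targets:
    - [[0,0.0002,0,0,2.5,0],[0,0.0001,0,0,2.5,0],[0,0,0,0,0,0]]

```text
time: 27.78
ee_pos: [0.5257, 0.0361, 0.0863]
eef_rot: [-0.696, 0.124, -0.124, 0.696]
ft_force: [0.1, -0.2, 6.2]
width: 0.0621
```

```bash
python3 - <<'E'
from h import *
go([.5252,.0359,.0886],53.6); print(np.round(readout.read_state()['torque'],3))
E
```

```text
t 27.7833 now [0.5257 0.0361 0.0863] xhead -20.21 tilt(tool y) [ 1.1e-03  3.0e-04 -1.0e+00] w 0.0621 F [ 0.09 -0.21  6.16] q [-0.375  0.24   0.248  1.892 -0.069  1.017 -0.451]
 shift mm [-0.4 -2.3 -0.4] turn deg [ 0.000e+00 -7.381e+01  7.000e-02]
[-0.09   0.034 -0.032]
```

>>> arm_command:
  targets:
    - [[0,0.0001,0,0,2,0],[0,0,0,0,2,0],[0,0,0,0,0,0]]

```text
time: 28.03
ee_pos: [0.5257, 0.0361, 0.0861]
eef_rot: [-0.691, 0.148, -0.148, 0.692]
ft_force: [0.9, 0.8, 6.0]
width: 0.0615
```

```bash
python3 - <<'E'
from h import *
go([.5252,.0359,.0886],53.6); print(np.round(readout.read_state()['torque'],3))
E
```

```text
t 28.0333 now [0.5257 0.0361 0.0861] xhead -24.18 tilt(tool y) [ 1.1e-03  3.0e-04 -1.0e+00] w 0.0615 F [0.86 0.82 5.96] q [-0.383  0.24   0.256  1.892 -0.071  1.017 -0.518]
 shift mm [-0.4 -2.5 -0.4] turn deg [-0.000e+00 -7.778e+01  7.000e-02]
[ 0.003 -0.113 -0.003]
```

>>> arm_command:
  targets:
    - [[0,0,0,0,2,0],[0,0,0,0,0,0],[0,0,0,0,0,0]]

```text
time: 28.28
ee_pos: [0.5258, 0.0361, 0.0861]
eef_rot: [-0.689, 0.159, -0.16, 0.689]
ft_force: [1.8, 0.3, 5.5]
width: 0.0618
```

```bash
python3 - <<'E'
from h import *
go([.5252,.0359,.0886],53.6); print(np.round(readout.read_state()['torque'],3))
E
```

```text
t 28.2833 now [0.5258 0.0361 0.0861] xhead -26.09 tilt(tool y) [ 1.2e-03  2.0e-04 -1.0e+00] w 0.0618 F [1.82 0.28 5.46] q [-0.386  0.24   0.26   1.892 -0.072  1.017 -0.551]
 shift mm [-0.4 -2.5 -0.5] turn deg [ 1.000e-02 -7.969e+01  7.000e-02]
[ 0.001 -0.29   0.292]
```

>>> arm_command:
  targets:
    - [[0,0,0,0,1.5,0],[0,0,0,0,0,0],[0,0,0,0,0,0]]

```text
time: 28.53
ee_pos: [0.5258, 0.0363, 0.0861]
eef_rot: [-0.687, 0.168, -0.169, 0.687]
ft_force: [3.7, 0.5, 5.5]
width: 0.0619
```

```bash
python3 - <<'E'
from h import *
go([.5252,.0359,.0886],53.6); print(np.round(readout.read_state()['torque'],3))
E
```

```text
t 28.5333 now [0.5258 0.0363 0.0861] xhead -27.62 tilt(tool y) [ 1.3e-03  1.0e-04 -1.0e+00] w 0.0619 F [3.68 0.51 5.49] q [-0.389  0.24   0.264  1.893 -0.073  1.016 -0.577]
 shift mm [-0.4 -2.5 -0.6] turn deg [ 1.000e-02 -8.122e+01  8.000e-02]
[ 0.049 -0.586  0.949]
```

>>> arm_command:
  targets:
    - [[0,0,0,0,1.5,0],[0,0,0,0,0,0],[0,0,0,0,0,0]]

```text
time: 28.78
ee_pos: [0.5259, 0.0363, 0.0861]
eef_rot: [-0.684, 0.177, -0.178, 0.685]
ft_force: [2.4, 0.3, 4.8]
width: 0.0617
```

```bash
python3 - <<'E'
from h import *
go([.5252,.0359,.0886],53.6); print(np.round(readout.read_state()['torque'],3))
E
```

```text
t 28.7833 now [0.5259 0.0363 0.0861] xhead -29.11 tilt(tool y) [ 0.0014  0.     -1.    ] w 0.0617 F [2.41 0.29 4.84] q [-0.392  0.241  0.267  1.893 -0.074  1.016 -0.602]
 shift mm [-0.4 -2.5 -0.6] turn deg [ 2.000e-02 -8.271e+01  9.000e-02]
[ 0.051 -0.486  1.19 ]
```

The stop is felt: the moment rose from 0 to 1.2 N m at about 80°. I'll ease the twist, release and look.

>>> arm_command:
  targets:
    - [[0,0,0,0,-1.5,0],[0,0,0,0,-0.5,0],[0,0,0,0,0,0]]

```text
time: 29.03
ee_pos: [0.5258, 0.0362, 0.0861]
eef_rot: [-0.687, 0.166, -0.166, 0.688]
ft_force: [2.5, 1.9, 4.9]
width: 0.0619
```

```bash
python3 - <<'E'
from h import *
go([.5252,.0359,.0886],53.6); print(np.round(readout.read_state()['torque'],3))
E
```

```text
t 29.0333 now [0.5258 0.0362 0.0861] xhead -27.17 tilt(tool y) [ 1.3e-03  6.0e-04 -1.0e+00] w 0.0619 F [2.53 1.93 4.89] q [-0.388  0.24   0.263  1.892 -0.073  1.016 -0.568]
 shift mm [-0.4 -2.5 -0.6] turn deg [-2.000e-02 -8.077e+01  9.000e-02]
[ 0.226 -0.443  0.243]
```

>>> arm_command:
  targets:
    - [[0,0,0,0,0,0],[0,0,0,0,0,0],[0,0,0,0,0,0],[0,0,0,0,0,0],[0,0,0,0,0,0],[0,-0.01,0,0,0,0],[0,-0.02,0,0,0,0],[0,-0.03,0,0,0,0],[0,-0.03,0,0,0,0],[0,-0.02,0,0,0,0],[0,-0.01,0,0,0,0],[0,0,0,0,0,0]]
  hand: 1

```text
time: 30.03
ee_pos: [0.5263, 0.0361, 0.2083]
eef_rot: [-0.686, 0.166, -0.169, 0.688]
ft_force: [0.2, -0.5, 0.3]
width: 0.0872
```

```bash
python3 - <<'E'
from h import *
go([.5252,.0359,.0886],53.6)
c=cam('scene'); a=cv2.resize(c['pixels'][165:255,305:425],(800,600),interpolation=cv2.INTER_CUBIC)
cv2.imwrite('pics/s11.png',a)
def q(X): return ((proj(c,X)-[305,165]+.5)*6.667).round(0)
for ub in(.0817,.084): print(ub,'ring top front/L/R',q([.525+.0295,.0358,ub+.023]),q([.525,.0358-.0295,ub+.023]),q([.525,.0358+.0295,ub+.023]),'bottom front',q([.525+.0295,.0358,ub]),'grip top centre',q([.525,.0358,ub+.0103+.031]))
E
```

```text
t 30.0333 now [0.5263 0.0361 0.2083] xhead -27.37 tilt(tool y) [ 0.004   0.0011 -1.    ] w 0.0872 F [ 0.2  -0.47  0.32] q [-0.406  0.118  0.272  1.756 -0.034  1.268 -0.603]
 shift mm [ -1.3 119.7  -1.1] turn deg [-1.000e-02 -8.097e+01  2.600e-01]
0.0817 ring top front/L/R [397. 407.] [279. 308.] [512. 315.] bottom front [390. 459.] grip top centre [401. 268.]
0.084 ring top front/L/R [397. 402.] [279. 303.] [513. 310.] bottom front [391. 454.] grip top centre [402. 263.]
```

View pics/s11.png

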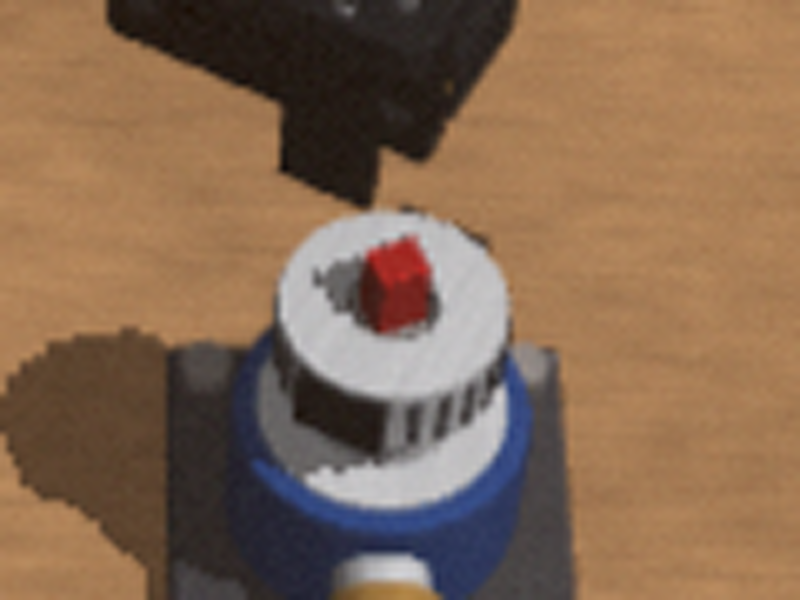

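```bash
python3 - <<'E'
from h import *
c=cam('scene')
im=c['pixels']; g=im.max(2)[205:240,340:390]
a=cv2.resize(im[195:240,340:400],(800,600),interpolation=cv2.INTER_CUBIC); cv2.imwrite('pics/s12.png',a)
for z in (.1027,):
  A=onz(c,305+295/6.667-.5,165+383/6.667-.5,z); B=onz(c,305+387/6.667-.5,165+418/6.667-.5,z); d=B-A
  print(A,B,np.hypot(*d[:2]),'normal heading',np.degrees(np.arctan2(d[1],d[0]))-90)
print(readout.read_state()['ft_force'])
c=cam('top'); cv2.imwrite('pics/t12.png',c['pixels'])
E
```

```text
[0.54662423 0.01057214 0.1027    ] [0.55642898 0.03350736 0.1027    ] 0.024943092408016787 normal heading -23.146593767901805
[-0.51425233  0.12586962 -0.68009795]
```

View pics/s12.png

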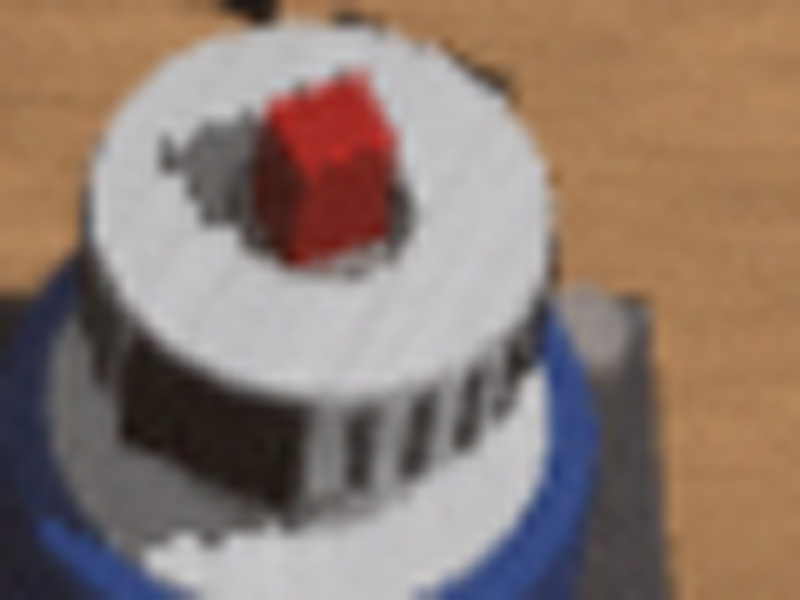

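The front pad measures 25 mm wide (24 expected) and faces −23° (±3°), against a stop heading of −26°. So the ring stayed at its stop after release. It looks level, and the hand is clear. Handing in.

```bash
python3 - <<'E'
from h import *
print(r.close_job()); print(readout.read_state()['time'])
E
```

```text
the job is handed in; nothing more can be done
None
the job is handed in; nothing more can be done
```

The strainer housing is closed, and I handed the job in at about 30 s of the 72 s allowed. The hand-in gives no verdict, so what follows rests on my own checks.

**Disc:** I gripped it by the red block and lowered it into the bore until the seat pushed back with about 5 N. I then eased off and let go. The picture showed it level and centred.

**Ring:** I took the plain metal ring by its pads and lowered it over the neck with no contact. Its flange met the disc at the predicted height, 16 mm below the rim. Turning clockwise was free for about 42°, then it drew down. The stop came at about 80°, with the ring's underside read at about 18.5 mm below the rim (18.3 mm expected).

**Last checks:**
- **Ring position:** after release it looked level and centred. Its front pad faces about −23° in the picture, against about −26° at the stop. That agrees within the roughly 3° I can read and would cost only about 0.2 mm of height. I did not re-measure the height after letting go.
- **Clamping:** the disc had turned with the ring, so the two are pressed together. I did not measure the clamping force directly.
- **Twist at the stop:** the moment reached 1.2 N m, more than it needed. By rough estimate that is about 54 N at the tabs, under the 70 N limit. I backed the twist off before releasing.
- **Camera disagreement:** the two views differed by about 2 mm on the mouth's y position, and the disc going in without side force settled it.
- **Other parts:** I kept the piston, wrench, socket and look-alike rings out of the path, but did not re-measure them at the end.

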